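Clear the shoemaker's bench

TASK

Clear the middle of the shoemaker's bench: nest all the loose tack cups into the one cup that stands in the wooden tray, so that they make one upright stack there. Then slide the loaded tray along the bench until it sits snugly in the far left corner of the wooden rail (left as the robot sees it), with the stack still standing in it. Slide the stone slab, before or after, snugly into the far right corner; slide tray and slab, do not lift them, and leave the hammer, awl, boot and tin where they lie.

Things in the scene. Friction and masses are not known exactly. Their poses are not given: they have to be found in the camera images.
- gallery: fixed wooden rail on the far edge of a flush work board on the bench, 25 mm high, 14 mm thick: a straight back rail 740 mm long inside, with a square side return 170 mm long at each end, pointing back towards the robot. Origin on the bench at the middle of the back rail's inner face; x points out through the back rail (away from the robot), y to the left along it, z up
- corner_left (a point): inner corner between the back rail and the left side return, on the bench surface; axes as gallery (y points out through the left return). The tray belongs here, its long (190 mm) side against the back rail: its centre is then 75 mm from the back rail (-x) and 95 mm from the left return (-y)
- corner_right (a point): inner corner between the back rail and the right side return, on the bench surface; axes as gallery (-y points out through the right return). The stone belongs here, its long (150 mm) side against the back rail: its centre is then 50 mm from the back rail (-x) and 75 mm from the right return (+y)
- tray: loose dark wooden tack tray, open, 150 mm along its x, 190 mm along its y, 22 mm high, walls and floor 6 mm thick, 0.36 to 0.63 kg, too wide to grip. Origin at the centre of its underside; at the start its x points away from the robot, within about 0.3 rad of the gallery's x
- stone: loose marble skiving slab, 100 mm along its x, 150 mm along its y, 22 mm thick, 0.7 to 1 kg, lying flat, too wide to grip. Origin at the centre of its underside; at the start its x points roughly away from the robot (within about 0.3 rad of the gallery's x)
- cup_base: steel tack cup standing upright and loose in the tray; the stack is built in it. 42 mm high, 60 g: foot 34 mm across, taper to 56 mm at a height of 30 mm, then a stepped shoulder and an upright collar 12 mm high, 66 mm across outside, 60 mm inside. Inner floor 4 mm up. Grip the collar from outside. Origin at the centre of the underside, z up
- cup_1: empty steel tack cup like cup_base, standing upright on the bench at the start. Nested, its shoulder rests on the rim of the cup below, 12 mm higher, with about 2 mm of play. Origin at the centre of its underside, z up. 2 to 4 of cup_1 .. cup_4 are there; the rest are absent (None)
- cup_2: empty steel tack cup like cup_base, standing upright on the bench at the start. Nested, its shoulder rests on the rim of the cup below, 12 mm higher, with about 2 mm of play. Origin at the centre of its underside, z up. 2 to 4 of cup_1 .. cup_4 are there; the rest are absent (None)
- cup_3: empty steel tack cup like cup_base, standing upright on the bench at the start. Nested, its shoulder rests on the rim of the cup below, 12 mm higher, with about 2 mm of play. Origin at the centre of its underside, z up. 2 to 4 of cup_1 .. cup_4 are there; the rest are absent (None)
- cup_4: empty steel tack cup like cup_base, standing upright on the bench at the start. Nested, its shoulder rests on the rim of the cup below, 12 mm higher, with about 2 mm of play. Origin at the centre of its underside, z up. 2 to 4 of cup_1 .. cup_4 are there; the rest are absent (None)
- hammer: cobbler's hammer with wooden handle, 260 mm long along its x, 26 mm high, lying outside the right return; leave alone. Origin at the middle of its length, on the bench
- awl: awl with wooden handle, 160 mm long along its x, 27 mm high, lying on the left; leave alone. Origin at the middle of its length, on the bench
- boot: child's black boot, 150 mm long along its x, 54 mm wide, 100 mm high, standing outside the left return; leave alone. Origin at the centre of its sole
- tin: round flat polish tin, 84 mm across, 25 mm high, beyond the back rail; leave alone. Origin at the centre of its underside

How it is judged:
By the outcome, as a careful person would: the job done as asked, in the order asked, and still so for the second after the job is handed in, with the robot touching nothing.
Of cup_1, cup_2, cup_3, cup_4 only 2 to 4 are there at a start; the rules pass over those that are not, and their reading is None.
At some moment in a run one of stone, tray may be knocked a few centimetres aside while the robot is not near it.
Once in a run the grip may slacken for a moment while it holds something.
It also fails if it takes over 210 s, if anything falls off the work surface, if the arm or the gripper's body presses on something with over 40 N, if the wrist force passes 120 N, or if a joint passes its speed limit or range.

ROBOT

A 6-joint arm with a two-finger parallel gripper is mounted at the origin on the work surface. World frame = base frame: x ahead of the robot, y to its left, z up, the work surface at z = 0. Lengths are in m, angles in rad, forces in N, time in s.
With the tool pointing down it reaches from about 0.3 to 0.75 m from the base axis. Payload 8.5 kg.
Tool frame: the origin (TCP) lies at the very end of the fingers, on their centre line; the grasp point (between the pads) lies 19 mm behind it; z points along the fingers, x is the direction in which the jaws open and shut, and the axes are right-handed (so a half turn about z gives the same grasp; the last joint's range is limited). The gripper opens to 85 mm and grips with 20 to 120 N. Pads are 22 mm wide; open, the fingers measure 114 mm over their backs; the gripper's body (76 mm by 85 mm) begins 54 mm behind the grasp point. The pads swing forward as they close: fully open they stand 13 mm farther back than shut.
Start: joints at [-1.32, 0.381, 1.297, -0, 1.464, -0.215], TCP at [0.247, -0.491, 0.231] pointing down, gripper open.
Joint ranges: [-3.11, 3.11], [-0.89, 2.33], [0.22, 2.48], [-1.42, 4.56], [0.17, 2.85], [-2.88, 2.88]. Speed limits (rad/s): [2.39, 2.39, 3.14, 3.14, 3.14, 3.14].

INTERFACE

Orientations are given as a unit quaternion [w, x, y, z].
In Python, from workcell import readout, read_camera, workorder, trace gives the robot as it stands.
- The arm moves only by the tool drive_tool, never from a script. Its argument "rows" is a list of rows, each an object of numbers: "dx", "dy", "dz": the shift along the tool's x, y, z in m; "wx", "wy", "wz": the turn, a rotation vector about the tool's x, y, z in rad; "claw": the closure in counts, from 0 (fully open) to 255 (shut). A call has 1 to 8 rows; each row is the pose to reach, as a shift and turn from the pose commanded when the call began, along the tool's axes at that moment; what a row does not reach only later rows make up. A row lasts 1/8 s, in which the tool goes at most 62.5 mm and 10.7 degrees, less where a joint would pass 70% of its speed; a pose out of reach is approached as far as the arm can. A call with a gripper value outside its range is refused whole. The fingers move at their own pace and stop on an object; "newtons" is the grip in N (left out, the last holds). Time passes only in rows, so rows that repeat a pose let the fingers close. It gives the time, the measured TCP pose, the force and the opening at its end, in the units of the state.
- readout.get_obs(): the state, without advancing time (a new reading comes with each control period).
- read_camera(name): name is "side" or "top"; returns a dict with "img" (420x560x3 uint8, red, green, blue), "fx", "fy", "cx", "cy" (pixels), "k1" (the pictures are not rectified: a ray, as slopes to the right and down, at radius r is drawn at 1 + k1 r^2 times it, then the intrinsics apply), "R" (3x3) and "t" (3): a world point X has camera coordinates R X + t. Camera axes: x right, y down, z forward; pixel columns grow to the right and rows downward; lengths in m; the calibration is good to about 2 mm. A picture is of the moment at which its call begins. There is no depth.
- workorder.job_done(): hands the job in, once; it reports no verdict.
Trained networks look in a picture, given as the dict that the camera call returned (one of the last four; its "shot" number tells which), for a name from the list of things; names that differ only in an ending like _2 or _b are one class to them, and where a whole thing is asked for, a point or a joint stands for the part that bears it (a point fixed in the world has none). Each returns a list of dicts, best first, with "p" (0 to 1); they miss things now and then, are a little off and sometimes report something else, mostly with a low value. They report only what shows in the picture. A call takes as long as a camera call.
- trace(picture, target): "pixels" (420x560 bool, what is visible of it) and "xy" ([column, row] in pixels, amid what is visible of it).
The state is a dict: "t": time; "qpos": joint angles; "joint_vel": joint speeds; "joint_torque": joint torques, N m; "position": TCP position; "orientation": TCP orientation; "contact_force": force on the tool from outside, world axes, zero at the start; "wrist_torque": the same for the moment, N m; "finger_gap": opening from 0.0 (shut) to 1.0 (fully open).
Only numpy, scipy, OpenCV 4.12 (cv2) and the standard library are available. Lean on these libraries where they do the work, as an engineer would, in place of code of your own. Each camera call takes 0.05 s, during which the arm holds its last target. There are 200 camera calls.

## Working session

There is one attempt and no reset: what is moved stays moved. The work goes in short steps, Python scripts to look and compute and a tool call to move; the robot and the scene stay as the last step left them, time stands still between calls to the robot, and variables do not carry over. Pictures are saved under pics/ and viewed, about 12 in all and at most 16, crops included, and the job is handed in when it is done.

Besides the shell and the picture viewer there is one more tool, called after "Emit:" as a command line: name --argument value ..., lists and objects as JSON in quotes. drive_tool: Moves the arm, as the interface text tells. Its arguments: {"type":"object","properties":{"rows":{"type":"array","items":{"type":"object","properties":{"dx":{"type":"number"},"dy":{"type":"number"},"dz":{"type":"number"},"wx":{"type":"number"},"wy":{"type":"number"},"wz":{"type":"number"},"claw":{"type":"number"}}}},"newtons":{"type":"number"}},"required":["rows"]}

```bash
ls; mkdir -p pics
cat > h.py <<'E'
import numpy as np, cv2
from workcell import readout, read_camera, workorder, trace
def save(p,n): cv2.imwrite('pics/'+n+'.png',p['img'][:,:,::-1])
def undist(p,uv):
    d=(np.atleast_2d(np.asarray(uv,float))-[p['cx'],p['cy']])/[p['fx'],p['fy']]
    s=d.copy()
    for _ in range(20): s=d/(1+p['k1']*(s**2).sum(1,keepdims=True))
    return s
def toz(p,uv,z):
    s=undist(p,uv); R=np.array(p['R']);t=np.array(p['t'])
    D=np.c_[s,np.ones(len(s))]@R; C=-R.T@t
    return C+D*((z-C[2])/D[:,2])[:,None]
def proj(p,X):
    c=np.atleast_2d(X)@np.array(p['R']).T+np.array(p['t']); s=c[:,:2]/c[:,2:]
    s=s*(1+p['k1']*(s**2).sum(1,keepdims=True))
    return s*[p['fx'],p['fy']]+[p['cx'],p['cy']]
E
python3 - <<'E'
from h import *
o=readout.get_obs(); print({k:np.round(v,3) for k,v in o.items()})
for n in ('top','side'):
    p=read_camera(n); save(p,n+'0'); R=np.array(p['R']); print(n,p['fx'],p['k1'],-R.T@p['t'],R.round(2).tolist())
    for k in ('tray','stone','cup_base','cup_1','gallery'):
        for d in trace(p,k): print(k,round(d['p'],2),np.round(d['xy']),d['pixels'].sum())
E
```

```text
pics
{'t': np.float64(0.0), 'qpos': array([-1.32 ,  0.381,  1.298,  0.   ,  1.464, -0.215]), 'joint_vel': array([-0.001,  0.001, -0.   ,  0.001, -0.   , -0.   ]), 'joint_torque': array([-2.0000e-03, -4.4846e+01, -2.3127e+01, -0.0000e+00,  5.0000e-03,
        0.0000e+00]), 'position': array([ 0.247, -0.491,  0.231]), 'orientation': array([-0.001,  0.851, -0.525, -0.001]), 'contact_force': array([-0.253,  0.037, -0.122]), 'wrist_torque': array([-0.045, -0.001, -0.003]), 'finger_gap': np.float64(0.998)}
top 392.8586877779063 -0.08390594930756602 [0.43753229 0.0014295  1.24687653] [[0.01, -1.0, 0.01], [-0.99, -0.01, -0.1], [0.1, -0.01, -0.99]]
tray 0.85 [287. 246.] 2594
tray 0.22 [289. 190.] 353
stone 0.96 [358. 254.] 1488
cup_base 0.7 [282. 236.] 364
cup_base 0.64 [291. 220.] 26533
cup_base 0.17 [128. 198.] 1085
cup_1 0.8 [208. 201.] 328
cup_1 0.79 [287. 193.] 362
gallery 0.61 [294. 219.] 26334
side 447.89683291648277 -0.06552157953674924 [-0.00112684  1.00466033  0.77743113] [[-0.87, -0.48, 0.0], [-0.26, 0.47, -0.84], [0.41, -0.74, -0.54]]
tray 0.68 [305. 238.] 2042
stone 0.78 [345. 199.] 857
cup_base 0.53 [299. 224.] 394
cup_1 0.79 [222. 255.] 435
gallery 0.76 [279. 263.] 16794
```

View pics/top0.png

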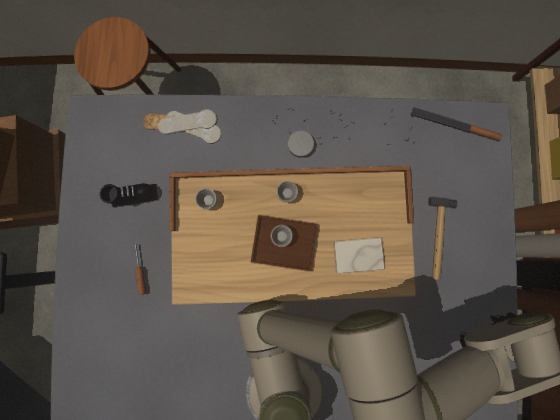

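View pics/side0.png

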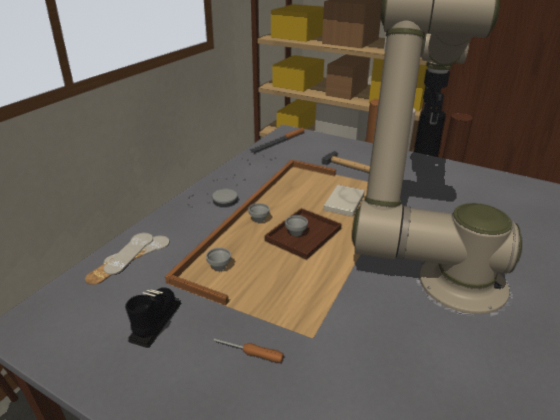

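The top view shows two loose cups at about (207,200) and (288,192). The base cup is in the tray at (282,236) and the stone is at (358,254). The rail corners are near (174,173) and (408,170). The side view also shows only three cups.

```bash
cat >> h.py <<'E'
from scipy.optimize import minimize
def ring(r,z,n=24):
    a=np.linspace(0,2*np.pi,n,endpoint=False); return np.c_[r*np.cos(a),r*np.sin(a),0*a+z]
CUP=np.vstack([ring(.017,0),ring(.028,.030),ring(.033,.030),ring(.033,.042)])
def box(a,b,h): return np.array([[x,y,z] for x in(-a/2,a/2) for y in(-b/2,b/2) for z in(0,h)])
TRAY=box(.15,.19,.022); STONE=box(.1,.15,.022)
S=4
def sil(p,P):
    h=cv2.convexHull(proj(p,P).astype(np.float32)); m=np.zeros((420*S,560*S),np.uint8)
    cv2.fillConvexPoly(m,np.round((h+.5)*S*16).astype(np.int32),1,shift=4); return m
def place(P,x,y,z,a):
    c,s=np.cos(a),np.sin(a); return P@np.array([[c,-s,0],[s,c,0],[0,0,1]]).T+[x,y,z]
def fit(obs,P,x0,z=0.,yaw=True):
    """obs: list of (picture, bool mask)"""
    ms=[(p,cv2.resize(cv2.morphologyEx(m.astype(np.uint8),cv2.MORPH_CLOSE,np.ones((5,5))),None,fx=S,fy=S,interpolation=cv2.INTER_NEAREST)) for p,m in obs]
    def f(v):
        c=0
        for p,m in ms:
            q=sil(p,place(P,v[0],v[1],z,v[2] if yaw else 0)); c+=1-(q&m).sum()/max(1,(q|m).sum())
        return c
    x0=np.array(x0,float)[:3 if yaw else 2]; n=len(x0)
    sim=np.vstack([x0]+[x0+np.eye(n)[i]*[.015,.015,.15][i] for i in range(n)])
    r=minimize(f,x0,method='Nelder-Mead',options=dict(initial_simplex=sim,xatol=1e-4,fatol=1e-4)); return r.x.round(4),round(r.fun/len(ms),3)
E
python3 - <<'E'
from h import *
T=read_camera('top');Sd=read_camera('side')
def near(p,k,uv,d=15):
    L=[q for q in trace(p,k) if q['pixels'].sum()<5000 and np.hypot(*(np.array(q['xy'])-uv))<d]
    return L[0]['pixels'] if L else None
for n,P,uT,uS,z in [('tray',TRAY,(287,244),(305,238),0),('stone',STONE,(358,254),(345,199),0),('cup_base',CUP,(282,236),(297,226),.006),('cup_1',CUP,(207,200),(219,259),0),('cup_1',CUP,(288,192),(260,212),0)]:
    mt,ms=near(T,n,uT),near(Sd,n,uS)
    x0=[*toz(T,uT,.02)[0,:2],0]; y=n in('tray','stone')
    for nm,o in (('T',[(T,mt)]),('S',[(Sd,ms)]),('TS',[(T,mt),(Sd,ms)])):
        if all(m is not None for _,m in o): print(n,nm,*fit(o,P,x0,z,y))
c=T['img'][150:270,160:425]
cv2.imwrite('pics/crop1.png',cv2.resize(c,None,fx=3,fy=3,interpolation=cv2.INTER_CUBIC)[:,:,::-1])
E
```

```text
tray T [ 0.4643  0.0103 -0.1404] 0.14
tray S [ 0.4588  0.0126 -0.1389] 0.205
tray TS [ 0.4623  0.0109 -0.1408] 0.184
stone T [ 0.429  -0.2241  0.1139] 0.045
stone S [ 0.4253 -0.2227  0.1405] 0.082
stone TS [ 0.428  -0.2237  0.1135] 0.073
cup_base T [0.4842 0.0193] 0.049
cup_base S [0.481  0.0213] 0.078
cup_base TS [0.4833 0.0194] 0.077
cup_1 T [0.596  0.2571] 0.04
cup_1 S [0.5951 0.2554] 0.075
cup_1 TS [0.5952 0.2565] 0.068
cup_1 T [0.6223 0.0035] 0.044
cup_1 S [0.6167 0.0068] 0.057
cup_1 TS [0.6208 0.0033] 0.093
```

View pics/crop1.png

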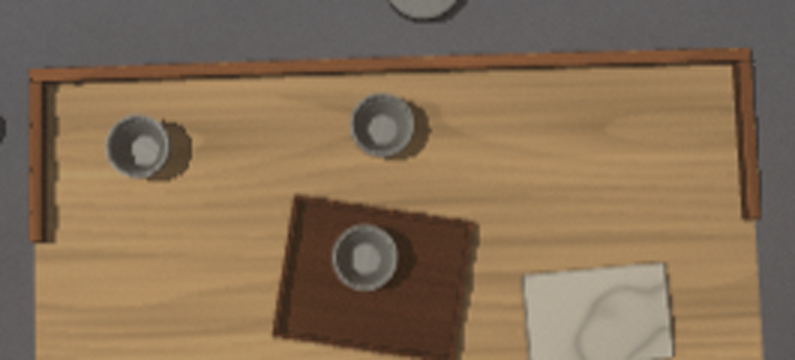

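The crop shows the outer rail corners at about (30,70) and (750,48) in crop pixels, and the tray and stone lie well clear of the rail. I'll move above the middle cup now.

Emit:
drive_tool --rows '[{"dx": -0.07,"dy": -0.14,"dz": 0.0,"wz": 0.1,"claw": 0},{"dx": -0.14,"dy": -0.28,"dz": 0.02,"wz": 0.25,"claw": 0},{"dx": -0.274,"dy": -0.556,"dz": 0.081,"wz": 0.466,"claw": 0},{"dx": -0.274,"dy": -0.556,"dz": 0.081,"wz": 0.466,"claw": 0},{"dx": -0.274,"dy": -0.556,"dz": 0.081,"wz": 0.466,"claw": 0},{"dx": -0.274,"dy": -0.556,"dz": 0.081,"wz": 0.466,"claw": 0},{"dx": -0.274,"dy": -0.556,"dz": 0.081,"wz": 0.466,"claw": 0},{"dx": -0.274,"dy": -0.556,"dz": 0.081,"wz": 0.466,"claw": 0}]' --newtons 40

```text
invalid input
```

```bash
cat >> h.py <<'E'
def state():
    o=readout.get_obs(); w,x,y,z=o['orientation']; print('t %.2f pos %s phi %.3f gap %.3f F %s'%(o['t'],np.round(o['position'],4),np.arctan2(2*(x*y+w*z),1-2*(y*y+z*z)),o['finger_gap'],np.round(o['contact_force'],1))); return o
E
python3 - <<'E'
from h import *
state()
T=read_camera('top')
c=np.array([[30,70],[750,48],[737,64],[45,83]])/3.+[160,150]-1/3
print(toz(T,c,.025).round(4))
L,R=toz(T,c[:2],.025); print(np.hypot(*(L-R)[:2]), 'expect .768')
E
```

```text
t 1.20 pos [ 0.247  -0.4914  0.2313] phi -1.105 gap 0.998 F [-0.4  0.5  0.4]
[[ 0.678   0.3768  0.025 ]
 [ 0.7142 -0.3885  0.025 ]
 [ 0.6965 -0.3739  0.025 ]
 [ 0.6642  0.36    0.025 ]]
0.7660964681506988 expect .768
```

Emit:
drive_tool --rows '[{"dx": -0.14,"dy": -0.28,"dz": 0.02,"wx": 0,"wy": 0,"wz": 0.25,"claw": 0},{"dx": -0.274,"dy": -0.556,"dz": 0.081,"wx": 0,"wy": 0,"wz": 0.466,"claw": 0}]'

```text
t: 1.5
position: [0.319, -0.396, 0.2194]
orientation: [0.0, 0.742, -0.67, 0.0]
contact_force: [0.4, -0.4, 0.5]
finger_gap: 0.994
```

Emit:
drive_tool --rows '[{"dx": 0,"dy": 0,"dz": 0,"wx": 0,"wy": 0,"wz": 0,"claw": 0}]'

```text
t: 1.62
position: [0.32, -0.3941, 0.2194]
orientation: [-0.0, 0.745, -0.667, -0.0]
contact_force: [0.7, -0.5, 1.0]
finger_gap: 1.001
```

```bash
cat >> h.py <<'E'
def go(x,y,z,phi):
    "shift and turn in tool axes from here"
    o=state(); w,a,b,c=o['orientation']; f=np.arctan2(2*(a*b+w*c),1-2*(b*b+c*c))
    d=np.array([x,y,z])-o['position']; t=np.array([np.cos(f),np.sin(f)]); n=np.array([np.sin(f),-np.cos(f)])
    print('dx %.4f dy %.4f dz %.4f wz %.3f'%(d[:2]@t,d[:2]@n,-d[2],-((phi-f+np.pi)%(2*np.pi)-np.pi)))
E
python3 -c "
from h import *
go(.621,.003,.12,-np.pi/2)"
```

```text
t 1.62 pos [ 0.32   -0.3941  0.2194] phi -1.460 gap 1.001 F [ 0.7 -0.5  1. ]
dx -0.3614 dy -0.3430 dz 0.0994 wz 0.111
```

Emit:
drive_tool --rows '[{"dx": -0.361,"dy": -0.343,"dz": 0.099,"wz": 0.111,"claw": 0},{"dx": -0.361,"dy": -0.343,"dz": 0.099,"wz": 0.111,"claw": 0},{"dx": -0.361,"dy": -0.343,"dz": 0.099,"wz": 0.111,"claw": 0},{"dx": -0.361,"dy": -0.343,"dz": 0.099,"wz": 0.111,"claw": 0},{"dx": -0.361,"dy": -0.343,"dz": 0.099,"wz": 0.111,"claw": 0},{"dx": -0.361,"dy": -0.343,"dz": 0.099,"wz": 0.111,"claw": 0},{"dx": -0.361,"dy": -0.343,"dz": 0.099,"wz": 0.111,"claw": 0},{"dx": -0.361,"dy": -0.343,"dz": 0.099,"wz": 0.111,"claw": 0}]'

```text
invalid input
```

Run:
```python
from h import *
go(.621,.003,.12,-np.pi/2)
p=read_camera('side')
u=proj(p,[readout.get_obs()['position']])[0]; print(u)
x,y=u.astype(int); c=p['img'][y-80:y+70,x-100:x+100].copy()
c=cv2.resize(c,None,fx=4,fy=4,interpolation=cv2.INTER_CUBIC); cv2.drawMarker(c,(400,320),(255,0,0),0,12)
cv2.imwrite('pics/s2.png',c[:,:,::-1])
```

```text
t 1.62 pos [ 0.32   -0.3941  0.2194] phi -1.460 gap 1.001 F [ 0.7 -0.5  1. ]
dx -0.3614 dy -0.3430 dz 0.0994 wz 0.111
[398.74518998 129.80141323]
```

View pics/s2.png

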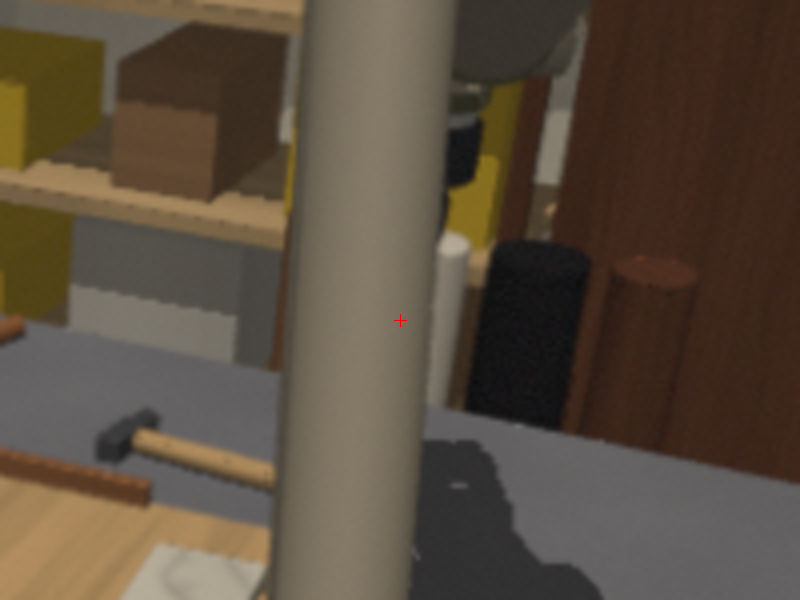

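That picture shows only the arm hiding the tool, since the move was refused. It seems each row needs all seven keys.

Emit:
drive_tool --rows '[{"dx": -0.361,"dy": -0.343,"dz": 0.099,"wx": 0,"wy": 0,"wz": 0.111,"claw": 0},{"dx": -0.361,"dy": -0.343,"dz": 0.099,"wx": 0,"wy": 0,"wz": 0.111,"claw": 0},{"dx": -0.361,"dy": -0.343,"dz": 0.099,"wx": 0,"wy": 0,"wz": 0.111,"claw": 0},{"dx": -0.361,"dy": -0.343,"dz": 0.099,"wx": 0,"wy": 0,"wz": 0.111,"claw": 0},{"dx": -0.361,"dy": -0.343,"dz": 0.099,"wx": 0,"wy": 0,"wz": 0.111,"claw": 0},{"dx": -0.361,"dy": -0.343,"dz": 0.099,"wx": 0,"wy": 0,"wz": 0.111,"claw": 0},{"dx": -0.361,"dy": -0.343,"dz": 0.099,"wx": 0,"wy": 0,"wz": 0.111,"claw": 0},{"dx": -0.361,"dy": -0.343,"dz": 0.099,"wx": 0,"wy": 0,"wz": 0.111,"claw": 0}]' --newtons 40

```text
t: 2.68
position: [0.6174, -0.0067, 0.1216]
orientation: [0.0, -0.706, 0.708, -0.001]
contact_force: [0.5, -1.6, 0.7]
finger_gap: 0.998
```

Run:
```python
from h import *
go(.621,.003,.12,-np.pi/2)
p=read_camera('side')
u=proj(p,[readout.get_obs()['position']])[0]; print(u)
x,y=u.astype(int); c=p['img'][y-80:y+70,x-100:x+100].copy()
c=cv2.resize(c,None,fx=4,fy=4,interpolation=cv2.INTER_CUBIC); cv2.drawMarker(c,(400,320),(255,0,0),0,12)
cv2.imwrite('pics/s3.png',c[:,:,::-1])
```

```text
t 2.67 pos [ 0.6174 -0.0067  0.1216] phi -1.573 gap 0.998 F [ 0.5 -1.6  0.7]
dx -0.0097 dy -0.0036 dz 0.0016 wz -0.002
[259.12396958 185.43615263]
```

View pics/s3.png

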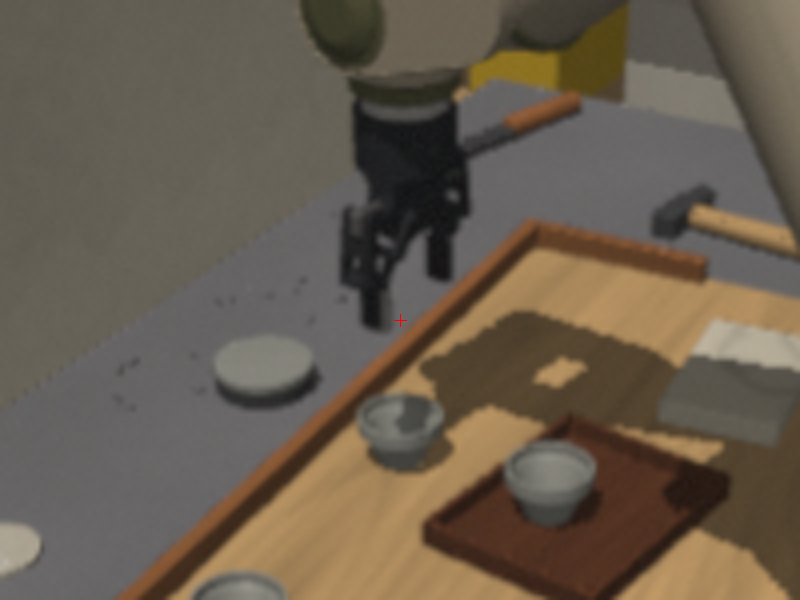

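The tool hangs over the middle cup. The open fingertips sit about 13–17 mm above the TCP marker, so the TCP is defined with the fingers shut, and the grasp at 66 mm will have tips about 6–7 mm above the TCP.

Emit:
drive_tool --rows '[{"dx": 0,"dy": 0,"dz": 0,"wx": 0,"wy": 0,"wz": 0,"claw": 0},{"dx": 0,"dy": 0,"dz": 0,"wx": 0,"wy": 0,"wz": 0,"claw": 0}]'

```text
t: 2.98
position: [0.6156, -0.0085, 0.1222]
orientation: [-0.0, -0.706, 0.708, -0.0]
contact_force: [0.2, -0.7, -0.3]
finger_gap: 1.001
```

Run:
```python
from h import *
go(.621,.003,.021,-np.pi/2)
```

```text
t 2.98 pos [ 0.6156 -0.0085  0.1222] phi -1.574 gap 1.001 F [ 0.2 -0.7 -0.3]
dx -0.0115 dy -0.0053 dz 0.1012 wz -0.003
```

Emit:
drive_tool --rows '[{"dx": -0.0115,"dy": -0.0053,"dz": 0.02,"wx": 0,"wy": 0,"wz": 0,"claw": 0},{"dx": -0.0115,"dy": -0.0053,"dz": 0.06,"wx": 0,"wy": 0,"wz": 0,"claw": 0},{"dx": -0.0115,"dy": -0.0053,"dz": 0.09,"wx": 0,"wy": 0,"wz": 0,"claw": 0},{"dx": -0.0115,"dy": -0.0053,"dz": 0.101,"wx": 0,"wy": 0,"wz": 0,"claw": 0},{"dx": -0.0115,"dy": -0.0053,"dz": 0.101,"wx": 0,"wy": 0,"wz": 0,"claw": 0},{"dx": -0.0115,"dy": -0.0053,"dz": 0.101,"wx": 0,"wy": 0,"wz": 0,"claw": 100},{"dx": -0.0115,"dy": -0.0053,"dz": 0.101,"wx": 0,"wy": 0,"wz": 0,"claw": 100},{"dx": -0.0115,"dy": -0.0053,"dz": 0.101,"wx": 0,"wy": 0,"wz": 0,"claw": 100}]' --newtons 40

```text
t: 3.98
position: [0.6218, 0.0045, 0.023]
orientation: [0.001, -0.706, 0.708, -0.001]
contact_force: [-1.9, 0.9, 5.5]
finger_gap: 0.759
```

Emit:
drive_tool --rows '[{"dx": 0,"dy": 0,"dz": 0,"wx": 0,"wy": 0,"wz": 0,"claw": 100},{"dx": 0,"dy": 0,"dz": -0.03,"wx": 0,"wy": 0,"wz": 0,"claw": 100},{"dx": 0,"dy": 0,"dz": -0.06,"wx": 0,"wy": 0,"wz": 0,"claw": 100},{"dx": 0,"dy": 0,"dz": -0.1,"wx": 0,"wy": 0,"wz": 0,"claw": 100},{"dx": 0,"dy": 0,"dz": -0.1,"wx": 0,"wy": 0,"wz": 0,"claw": 100}]'

```text
t: 4.6
position: [0.6226, 0.0044, 0.1251]
orientation: [0.002, -0.706, 0.708, -0.003]
contact_force: [-0.3, 0.3, -1.3]
finger_gap: 0.762
```

Run:
```python
from h import *
go(.4835,.0195,.12,-np.pi/2)
T=read_camera('top');Sd=read_camera('side')
for p in(T,Sd):
  for k in('cup_1','cup_base'):
    for d in trace(p,k):
        if d['pixels'].sum()<5000: print(p['shot'],k,round(d['p'],2),np.round(d['xy']),d['pixels'].sum())
x,y=260,190; c=Sd['img'][y-80:y+70,x-100:x+100].copy()
cv2.imwrite('pics/s4.png',cv2.resize(c,None,fx=4,fy=4,interpolation=cv2.INTER_CUBIC)[:,:,::-1])
```

```text
t 4.60 pos [0.6226 0.0044 0.1251] phi -1.573 gap 0.762 F [-0.3  0.3 -1.3]
dx -0.0148 dy 0.1391 dz 0.0051 wz -0.002
8 cup_1 0.9 [205. 201.] 360
8 cup_1 0.16 [138. 276.] 270
9 cup_1 0.78 [222. 256.] 433
9 cup_1 0.61 [262. 184.] 242
9 cup_base 0.58 [298. 223.] 334
9 cup_base 0.44 [258. 347.] 561
```

View pics/s4.png

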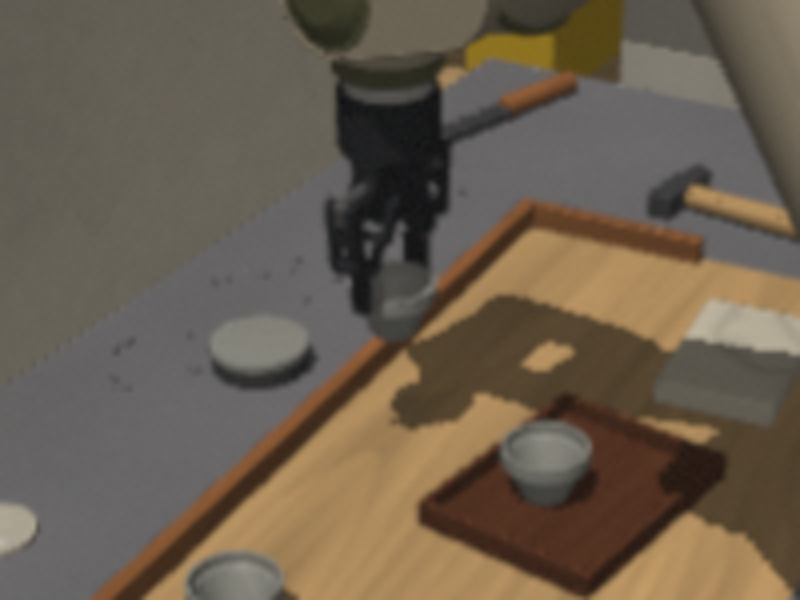

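The cup is held upright between the fingers at about (400,300) in the crop, and the base cup is still in the tray. I'll carry it over the base.

Emit:
drive_tool --rows '[{"dx": -0.008,"dy": 0.06,"dz": 0,"wx": 0,"wy": 0,"wz": 0,"claw": 100},{"dx": -0.0155,"dy": 0.11,"dz": 0,"wx": 0,"wy": 0,"wz": 0,"claw": 100},{"dx": -0.0155,"dy": 0.1385,"dz": 0,"wx": 0,"wy": 0,"wz": 0,"claw": 100},{"dx": -0.0155,"dy": 0.1385,"dz": 0,"wx": 0,"wy": 0,"wz": 0,"claw": 100},{"dx": -0.0155,"dy": 0.1385,"dz": 0,"wx": 0,"wy": 0,"wz": 0,"claw": 100}]'

```text
t: 5.52
position: [0.4834, 0.0203, 0.1209]
orientation: [0.0, -0.706, 0.708, -0.0]
contact_force: [0.8, 0.7, -0.3]
finger_gap: 0.76
```

Run:
```python
from h import *
go(.4838,.0203,.0435,-np.pi/2)
T=read_camera('top');Sd=read_camera('side')
for d in trace(Sd,'cup_1')+trace(Sd,'cup_base'): print(round(d['p'],2),np.round(d['xy']),d['pixels'].sum())
x,y=296,210
o=readout.get_obs()['position']
print(proj(Sd,[[*o[:2],o[2]-.023],[.4842,.0200,.006],[.484,.020,.048]]))
c=Sd['img'][y-80:y+70,x-100:x+100].copy()
cv2.imwrite('pics/s5.png',cv2.resize(c,None,fx=4,fy=4,interpolation=cv2.INTER_CUBIC)[:,:,::-1])
```

```text
t 5.53 pos [0.4834 0.0203 0.1209] phi -1.573 gap 0.760 F [ 0.8  0.7 -0.3]
dx -0.0000 dy -0.0004 dz 0.0774 wz -0.003
0.57 [222. 258.] 405
0.5 [302. 198.] 236
0.77 [299. 222.] 296
[[296.07125418 206.52819325]
 [295.06765467 232.44525689]
 [295.46212367 220.77053463]]
```

View pics/s5.png

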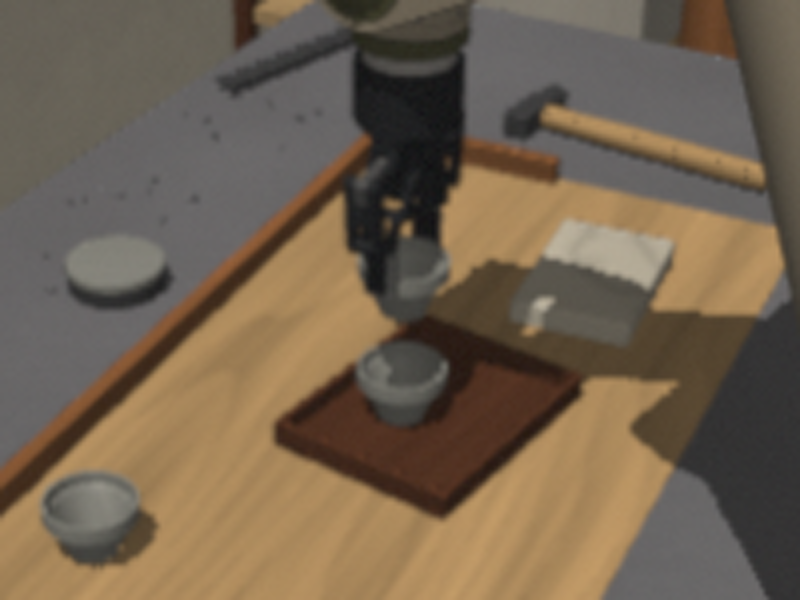

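The held cup hangs over the base cup, with the rims' centres in line at about column 402 of the crop. I'll lower it in.

Emit:
drive_tool --rows '[{"dx": 0,"dy": -0.0005,"dz": 0.03,"wx": 0,"wy": 0,"wz": 0,"claw": 100},{"dx": 0,"dy": -0.0005,"dz": 0.05,"wx": 0,"wy": 0,"wz": 0,"claw": 100},{"dx": 0,"dy": -0.0005,"dz": 0.065,"wx": 0,"wy": 0,"wz": 0,"claw": 100},{"dx": 0,"dy": -0.0005,"dz": 0.072,"wx": 0,"wy": 0,"wz": 0,"claw": 100},{"dx": 0,"dy": -0.0005,"dz": 0.076,"wx": 0,"wy": 0,"wz": 0,"claw": 100},{"dx": 0,"dy": -0.0005,"dz": 0.078,"wx": 0,"wy": 0,"wz": 0,"claw": 100},{"dx": 0,"dy": -0.0005,"dz": 0.078,"wx": 0,"wy": 0,"wz": 0,"claw": 100}]'

```text
t: 6.6
position: [0.4832, 0.0204, 0.0432]
orientation: [0.0, -0.706, 0.708, -0.0]
contact_force: [-0.6, 0.7, 0.2]
finger_gap: 0.753
```

Emit:
drive_tool --rows '[{"dx": 0,"dy": 0,"dz": 0.001,"wx": 0,"wy": 0,"wz": 0,"claw": 100},{"dx": 0,"dy": 0,"dz": 0.001,"wx": 0,"wy": 0,"wz": 0,"claw": 100},{"dx": 0,"dy": 0,"dz": 0.001,"wx": 0,"wy": 0,"wz": 0,"claw": 40},{"dx": 0,"dy": 0,"dz": 0.001,"wx": 0,"wy": 0,"wz": 0,"claw": 0},{"dx": 0,"dy": 0,"dz": 0.001,"wx": 0,"wy": 0,"wz": 0,"claw": 0},{"dx": 0,"dy": 0,"dz": -0.03,"wx": 0,"wy": 0,"wz": 0,"claw": 0},{"dx": 0,"dy": 0,"dz": -0.07,"wx": 0,"wy": 0,"wz": 0,"claw": 0},{"dx": 0,"dy": 0,"dz": -0.09,"wx": 0,"wy": 0,"wz": 0,"claw": 0}]'

```text
t: 7.6
position: [0.4835, 0.0204, 0.1349]
orientation: [0.001, -0.706, 0.708, -0.001]
contact_force: [0.2, -1.1, -1.1]
finger_gap: 0.997
```

Run:
```python
from h import *
go(.596,.2575,.13,-np.pi/2)
```

```text
t 7.60 pos [0.4835 0.0204 0.1349] phi -1.573 gap 0.997 F [ 0.2 -1.1 -1.1]
dx -0.2374 dy -0.1119 dz 0.0049 wz -0.002
```

Cup estimate in the TCP frame: top fit (0.596, 0.257) plus 1 mm in y.

Emit:
drive_tool --rows '[{"dx": -0.2377,"dy": -0.112,"dz": 0,"wx": 0,"wy": 0,"wz": 0,"claw": 0},{"dx": -0.2377,"dy": -0.112,"dz": 0,"wx": 0,"wy": 0,"wz": 0,"claw": 0},{"dx": -0.2377,"dy": -0.112,"dz": 0,"wx": 0,"wy": 0,"wz": 0,"claw": 0},{"dx": -0.2377,"dy": -0.112,"dz": 0,"wx": 0,"wy": 0,"wz": 0,"claw": 0},{"dx": -0.2377,"dy": -0.112,"dz": 0,"wx": 0,"wy": 0,"wz": 0,"claw": 0},{"dx": -0.2377,"dy": -0.112,"dz": 0,"wx": 0,"wy": 0,"wz": 0,"claw": 0},{"dx": -0.2377,"dy": -0.112,"dz": 0,"wx": 0,"wy": 0,"wz": 0,"claw": 0}]'

```text
t: 8.48
position: [0.5953, 0.2565, 0.133]
orientation: [-0.0, -0.706, 0.708, 0.0]
contact_force: [-0.5, -0.1, 0.8]
finger_gap: 0.995
```

```bash
cat >> h.py <<'E'
def near(p,k,uv,d=15,mx=5000):
    L=[q for q in trace(p,k) if q['pixels'].sum()<mx and np.hypot(*(np.array(q['xy'])-uv))<d]
    return L[0]['pixels'] if L else None
E
python3 - <<'E'
from h import *
T=read_camera('top');Sd=read_camera('side')
for n in('cup_base','cup_1'):
  for p,u in((T,(282,236)),(Sd,(298,223))):
    m=near(p,n,u,20)
    if m is not None: print(n,p['shot'],[ (z,fit([(p,m)],np.vstack([CUP,CUP+[0,0,.012]]),[.484,.02,0],z,False)) for z in (.006,)])
m=near(Sd,'cup_1',(220,256),15)
if m is not None: print(fit([(Sd,m)],CUP,[.596,.257],0,False))
cv2.imwrite('pics/a6.png',np.hstack([cv2.resize(T['img'][195:275,240:320],(400,400),interpolation=2),cv2.resize(Sd['img'][180:260,260:340],(400,400),interpolation=2)])[:,:,::-1])
go(.596,.258,.021,-np.pi/2)
E
```

```text
cup_1 12 [(0.006, (array([0.4833, 0.02  ]), np.float64(0.14)))]
cup_1 13 [(0.006, (array([0.4891, 0.0032]), np.float64(0.358)))]
(array([0.5956, 0.2558]), np.float64(0.107))
t 8.82 pos [0.5956 0.2574 0.1332] phi -1.574 gap 1.000 F [0.4 0.  0.1]
dx -0.0006 dy -0.0004 dz 0.1122 wz -0.003
```

View pics/a6.png

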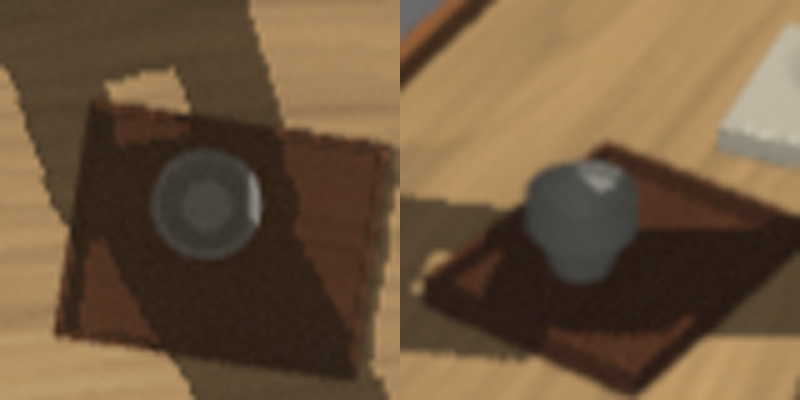

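The two cups are nested and upright in the tray. Next I'll grasp the left cup.

Emit:
drive_tool --rows '[{"dx": -0.0006,"dy": -0.0004,"dz": 0.03,"wx": 0,"wy": 0,"wz": 0,"claw": 0},{"dx": -0.0006,"dy": -0.0004,"dz": 0.07,"wx": 0,"wy": 0,"wz": 0,"claw": 0},{"dx": -0.0006,"dy": -0.0004,"dz": 0.1,"wx": 0,"wy": 0,"wz": 0,"claw": 0},{"dx": -0.0006,"dy": -0.0004,"dz": 0.112,"wx": 0,"wy": 0,"wz": 0,"claw": 0},{"dx": -0.0006,"dy": -0.0004,"dz": 0.112,"wx": 0,"wy": 0,"wz": 0,"claw": 0},{"dx": -0.0006,"dy": -0.0004,"dz": 0.112,"wx": 0,"wy": 0,"wz": 0,"claw": 100},{"dx": -0.0006,"dy": -0.0004,"dz": 0.112,"wx": 0,"wy": 0,"wz": 0,"claw": 100},{"dx": -0.0006,"dy": -0.0004,"dz": 0.112,"wx": 0,"wy": 0,"wz": 0,"claw": 100}]' --newtons 40

```text
t: 9.82
position: [0.5968, 0.2586, 0.0232]
orientation: [0.001, -0.706, 0.708, -0.001]
contact_force: [-1.4, -0.2, 5.4]
finger_gap: 0.758
```

Emit:
drive_tool --rows '[{"dx": 0,"dy": 0,"dz": 0,"wx": 0,"wy": 0,"wz": 0,"claw": 100},{"dx": 0,"dy": 0,"dz": -0.03,"wx": 0,"wy": 0,"wz": 0,"claw": 100},{"dx": 0,"dy": 0,"dz": -0.07,"wx": 0,"wy": 0,"wz": 0,"claw": 100},{"dx": 0,"dy": 0,"dz": -0.11,"wx": 0,"wy": 0,"wz": 0,"claw": 100},{"dx": 0,"dy": 0,"dz": -0.11,"wx": 0,"wy": 0,"wz": 0,"claw": 100}]'

```text
t: 10.45
position: [0.5975, 0.259, 0.1356]
orientation: [0.004, -0.706, 0.708, -0.002]
contact_force: [0.2, -0.3, -0.4]
finger_gap: 0.756
```

Run:
```python
from h import *
go(.4835,.0204,.13,-np.pi/2)
```

```text
t 10.45 pos [0.5975 0.259  0.1356] phi -1.573 gap 0.756 F [ 0.2 -0.3 -0.4]
dx 0.2388 dy 0.1135 dz 0.0056 wz -0.002
```

Emit:
drive_tool --rows '[{"dx": 0.06,"dy": 0.028,"dz": 0,"wx": 0,"wy": 0,"wz": 0,"claw": 100},{"dx": 0.12,"dy": 0.057,"dz": 0,"wx": 0,"wy": 0,"wz": 0,"claw": 100},{"dx": 0.18,"dy": 0.085,"dz": 0,"wx": 0,"wy": 0,"wz": 0,"claw": 100},{"dx": 0.22,"dy": 0.104,"dz": 0,"wx": 0,"wy": 0,"wz": 0,"claw": 100},{"dx": 0.2388,"dy": 0.113,"dz": 0,"wx": 0,"wy": 0,"wz": 0,"claw": 100},{"dx": 0.2388,"dy": 0.113,"dz": 0,"wx": 0,"wy": 0,"wz": 0,"claw": 100},{"dx": 0.2388,"dy": 0.113,"dz": 0,"wx": 0,"wy": 0,"wz": 0,"claw": 100},{"dx": 0.2388,"dy": 0.113,"dz": 0,"wx": 0,"wy": 0,"wz": 0,"claw": 100}]'

```text
t: 11.45
position: [0.4827, 0.0208, 0.1308]
orientation: [0.0, -0.707, 0.707, 0.0]
contact_force: [1.2, 0.1, -0.8]
finger_gap: 0.759
```

Run:
```python
from h import *
go(.4845,.0204,.0535,-np.pi/2)
T=read_camera('top');Sd=read_camera('side')
for d in trace(T,'stone')+trace(T,'tray'): print(round(d['p'],2),np.round(d['xy']),d['pixels'].sum())
cv2.imwrite('pics/a7.png',cv2.resize(Sd['img'][170:270,230:370],(840,600),interpolation=2)[:,:800,::-1])
```

```text
t 11.45 pos [0.4827 0.0208 0.1308] phi -1.572 gap 0.759 F [ 1.2  0.1 -0.8]
dx 0.0004 dy -0.0018 dz 0.0773 wz -0.001
0.84 [360. 255.] 1494
0.86 [299. 253.] 846
```

View pics/a7.png

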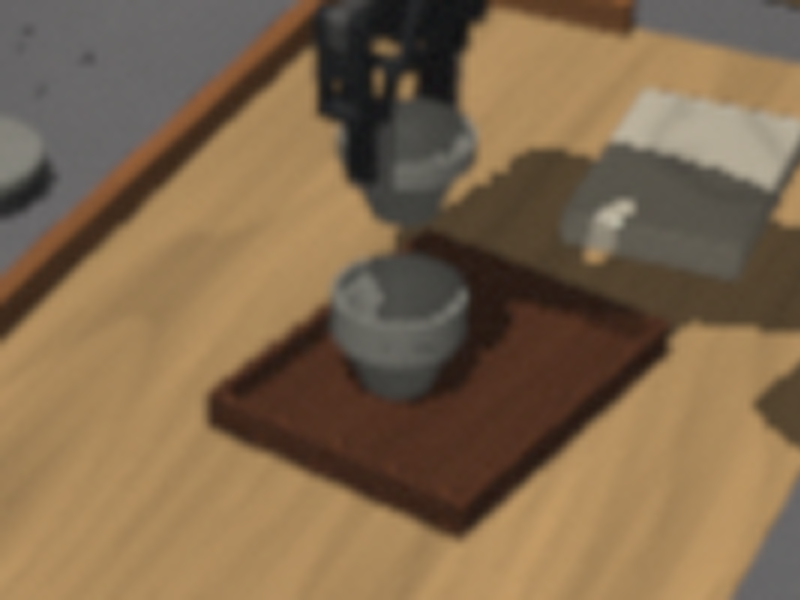

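The stack of two is at about (400,300) in the crop, and the held cup is about 1 px to its right, which agrees with the planned +1.8 mm in x.

Emit:
drive_tool --rows '[{"dx": 0.0004,"dy": -0.0018,"dz": 0.02,"wx": 0,"wy": 0,"wz": 0,"claw": 100},{"dx": 0.0004,"dy": -0.0018,"dz": 0.04,"wx": 0,"wy": 0,"wz": 0,"claw": 100},{"dx": 0.0004,"dy": -0.0018,"dz": 0.058,"wx": 0,"wy": 0,"wz": 0,"claw": 100},{"dx": 0.0004,"dy": -0.0018,"dz": 0.068,"wx": 0,"wy": 0,"wz": 0,"claw": 100},{"dx": 0.0004,"dy": -0.0018,"dz": 0.074,"wx": 0,"wy": 0,"wz": 0,"claw": 100},{"dx": 0.0004,"dy": -0.0018,"dz": 0.0765,"wx": 0,"wy": 0,"wz": 0,"claw": 100},{"dx": 0.0004,"dy": -0.0018,"dz": 0.0765,"wx": 0,"wy": 0,"wz": 0,"claw": 100}]'

```text
t: 12.52
position: [0.4844, 0.0195, 0.0547]
orientation: [0.0, -0.706, 0.708, -0.0]
contact_force: [-0.6, -0.7, -1.2]
finger_gap: 0.754
```

Emit:
drive_tool --rows '[{"dx": 0,"dy": 0,"dz": 0.0005,"wx": 0,"wy": 0,"wz": 0,"claw": 100},{"dx": 0,"dy": 0,"dz": 0.0005,"wx": 0,"wy": 0,"wz": 0,"claw": 100},{"dx": 0,"dy": 0,"dz": 0.0005,"wx": 0,"wy": 0,"wz": 0,"claw": 40},{"dx": 0,"dy": 0,"dz": 0.0005,"wx": 0,"wy": 0,"wz": 0,"claw": 0},{"dx": 0,"dy": 0,"dz": 0.0005,"wx": 0,"wy": 0,"wz": 0,"claw": 0},{"dx": 0,"dy": 0,"dz": -0.03,"wx": 0,"wy": 0,"wz": 0,"claw": 0},{"dx": 0,"dy": 0,"dz": -0.07,"wx": 0,"wy": 0,"wz": 0,"claw": 0},{"dx": 0,"dy": 0,"dz": -0.11,"wx": 0,"wy": 0,"wz": 0,"claw": 0}]'

```text
t: 13.52
position: [0.4841, 0.0196, 0.1657]
orientation: [-0.0, -0.706, 0.708, 0.0]
contact_force: [0.5, -0.6, -1.3]
finger_gap: 1.002
```

Emit:
drive_tool --rows '[{"dx": 0.12,"dy": 0.05,"dz": -0.02,"wx": 0,"wy": 0,"wz": 0,"claw": 0},{"dx": 0.12,"dy": 0.05,"dz": -0.02,"wx": 0,"wy": 0,"wz": 0,"claw": 0},{"dx": 0.12,"dy": 0.05,"dz": -0.02,"wx": 0,"wy": 0,"wz": 0,"claw": 0},{"dx": 0.12,"dy": 0.05,"dz": -0.02,"wx": 0,"wy": 0,"wz": 0,"claw": 0}]'

```text
t: 14.02
position: [0.4339, -0.1004, 0.1845]
orientation: [0.0, -0.706, 0.708, 0.0]
contact_force: [0.7, -0.7, 0.3]
finger_gap: 1.0
```

```bash
cat >> h.py <<'E'
EX=np.array([.9989,.0473]);EY=np.array([-.0473,.9989]);YAW=.0473
CL=np.array([.6647,.3621]);CR=np.array([.6995,-.3752])
def look(tu,su,only=None):
    T=read_camera('top');Sd=read_camera('side')
    for n,P,tgt in(('tray',TRAY,CL-.075*EX-.095*EY),('stone',STONE,CR-.05*EX+.075*EY)):
        if only and n!=only: continue
        for nm,p in(('T',T),('S',Sd)):
            L=[q for q in trace(p,n) if 500<q['pixels'].sum()<5000]
            if L:
                c=toz(p,L[0]['xy'],.015)[0,:2]
                v,e=fit([(p,L[0]['pixels'])],P,[*c,0]); d=v[:2]-tgt
                print(n,nm,round(L[0]['p'],2),v,e,'to go: ex %.4f ey %.4f yaw %.3f'%(-d@EX,-d@EY,YAW-v[2]))
    return T,Sd
E
python3 - <<'E'
from h import *
state()
T,Sd=look(0,0)
for k in('cup_1','cup_base'):
  for p in (T,Sd):
    print(k,p['shot'],[(np.round(d['xy']),d['pixels'].sum(),round(d['p'],2)) for d in trace(p,k) if d['pixels'].sum()<5000])
cv2.imwrite('pics/a8.png',np.hstack([cv2.resize(T['img'][195:275,240:320],(400,400),interpolation=2),cv2.resize(Sd['img'][180:260,260:340],(400,400),interpolation=2)])[:,:,::-1])
E
```

```text
t 14.03 pos [ 0.4339 -0.1004  0.1845] phi -1.574 gap 1.000 F [ 0.7 -0.7  0.3]
tray T 0.59 [ 0.4657  0.0126 -0.1267] 0.35 to go: ex 0.1403 ey 0.2447 yaw 0.174
tray S 0.89 [ 0.46    0.0104 -0.1267] 0.242 to go: ex 0.1461 ey 0.2466 yaw 0.174
stone S 0.78 [ 0.4252 -0.2251  0.1467] 0.108 to go: ex 0.2169 ey -0.0879 yaw -0.099
cup_1 16 [(array([282., 237.]), np.int64(395), 0.8)]
cup_1 17 [(array([299., 217.]), np.int64(296), 0.82), (array([296., 224.]), np.int64(68), 0.43)]
cup_base 16 []
cup_base 17 [(array([298., 230.]), np.int64(127), 0.48)]
```

View pics/a8.png

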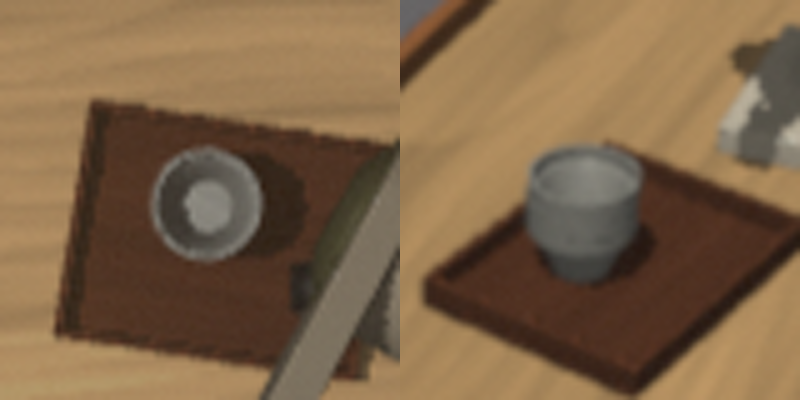

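The stack of three stands upright and centred in the tray. Next I'll push the tray with the open fingers as a two-point pusher: first towards the back rail, then left.

Run:
```python
from h import *
go(.348,.02,.12,-np.pi/2+YAW)
```

```text
t 14.53 pos [ 0.4341 -0.1     0.1844] phi -1.572 gap 1.000 F [-0.3  0.6  0.3]
dx -0.1199 dy 0.0863 dz 0.0644 wz -0.049
```

Emit:
drive_tool --rows '[{"dx": -0.05,"dy": 0.0863,"dz": 0.01,"wx": 0,"wy": 0,"wz": -0.049,"claw": 0},{"dx": -0.1,"dy": 0.0863,"dz": 0.03,"wx": 0,"wy": 0,"wz": -0.049,"claw": 0},{"dx": -0.12,"dy": 0.0863,"dz": 0.064,"wx": 0,"wy": 0,"wz": -0.049,"claw": 0},{"dx": -0.12,"dy": 0.0863,"dz": 0.09,"wx": 0,"wy": 0,"wz": -0.049,"claw": 0},{"dx": -0.12,"dy": 0.0863,"dz": 0.13,"wx": 0,"wy": 0,"wz": -0.049,"claw": 0},{"dx": -0.12,"dy": 0.0863,"dz": 0.16,"wx": 0,"wy": 0,"wz": -0.049,"claw": 0},{"dx": -0.12,"dy": 0.0863,"dz": 0.18,"wx": 0,"wy": 0,"wz": -0.049,"claw": 0},{"dx": -0.12,"dy": 0.0863,"dz": 0.18,"wx": 0,"wy": 0,"wz": -0.049,"claw": 0}]'

```text
t: 15.52
position: [0.3475, 0.02, 0.0038]
orientation: [0.001, 0.723, -0.69, -0.001]
contact_force: [0.7, -0.1, 0.2]
finger_gap: 1.0
```

Emit:
drive_tool --rows '[{"dx": 0,"dy": 0,"dz": 0.004,"wx": 0,"wy": 0,"wz": 0,"claw": 0},{"dx": 0,"dy": 0,"dz": 0.008,"wx": 0,"wy": 0,"wz": 0,"claw": 0},{"dx": 0,"dy": 0,"dz": 0.01,"wx": 0,"wy": 0,"wz": 0,"claw": 0},{"dx": 0,"dy": 0,"dz": 0.01,"wx": 0,"wy": 0,"wz": 0,"claw": 0}]'

```text
t: 16.02
position: [0.348, 0.0199, -0.0054]
orientation: [-0.0, 0.723, -0.69, 0.0]
contact_force: [0.4, -0.9, -0.2]
finger_gap: 1.001
```

Run:
```python
from h import *
go(.348,.02,-.007,-np.pi/2+YAW)
```

```text
t 16.02 pos [ 0.348   0.0199 -0.0054] phi -1.524 gap 1.001 F [ 0.4 -0.9 -0.2]
dx -0.0001 dy -0.0000 dz 0.0016 wz -0.001
```

Emit:
drive_tool --rows '[{"dx": 0,"dy": -0.01,"dz": 0,"wx": 0,"wy": 0,"wz": 0,"claw": 0},{"dx": 0,"dy": -0.018,"dz": 0,"wx": 0,"wy": 0,"wz": 0,"claw": 0},{"dx": 0,"dy": -0.026,"dz": 0,"wx": 0,"wy": 0,"wz": 0,"claw": 0},{"dx": 0,"dy": -0.034,"dz": 0,"wx": 0,"wy": 0,"wz": 0,"claw": 0},{"dx": 0,"dy": -0.042,"dz": 0,"wx": 0,"wy": 0,"wz": 0,"claw": 0},{"dx": 0,"dy": -0.05,"dz": 0,"wx": 0,"wy": 0,"wz": 0,"claw": 0},{"dx": 0,"dy": -0.058,"dz": 0,"wx": 0,"wy": 0,"wz": 0,"claw": 0},{"dx": 0,"dy": -0.066,"dz": 0,"wx": 0,"wy": 0,"wz": 0,"claw": 0}]'

```text
t: 17.02
position: [0.4126, 0.0232, -0.0056]
orientation: [0.001, 0.723, -0.691, -0.002]
contact_force: [-8.2, -2.6, 6.0]
finger_gap: 0.997
```

Run:
```python
from h import *
state()
T,Sd=look(0,0,'tray')
cv2.imwrite('pics/a9.png',np.hstack([cv2.resize(T['img'][185:285,230:330],(400,400),interpolation=2),cv2.resize(Sd['img'][170:270,240:340],(400,400),interpolation=2)])[:,:,::-1])
```

```text
t 17.02 pos [ 0.4126  0.0232 -0.0056] phi -1.524 gap 0.997 F [-8.2 -2.6  6. ]
tray T 0.89 [ 0.5075  0.0227 -0.0132] 0.367 to go: ex 0.0981 ey 0.2366 yaw 0.060
tray S 0.77 [0.5023 0.026  0.0442] 0.4 to go: ex 0.1031 ey 0.2330 yaw 0.003
```

View pics/a9.png

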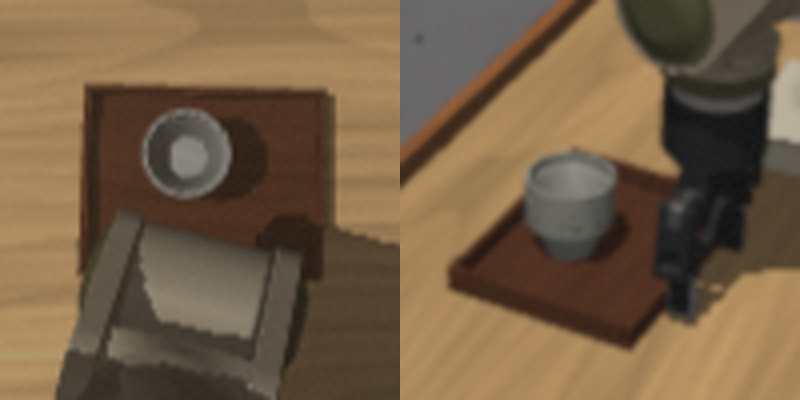

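The tray is sliding with the two fingers against its near wall and is nearly square to the rail, and the stack is standing. I'll continue.

Emit:
drive_tool --rows '[{"dx": 0,"dy": -0.008,"dz": 0,"wx": 0,"wy": 0,"wz": 0,"claw": 0},{"dx": 0,"dy": -0.018,"dz": 0,"wx": 0,"wy": 0,"wz": 0,"claw": 0},{"dx": 0,"dy": -0.028,"dz": 0,"wx": 0,"wy": 0,"wz": 0,"claw": 0},{"dx": 0,"dy": -0.038,"dz": 0,"wx": 0,"wy": 0,"wz": 0,"claw": 0},{"dx": 0,"dy": -0.048,"dz": 0,"wx": 0,"wy": 0,"wz": 0,"claw": 0},{"dx": 0,"dy": -0.058,"dz": 0,"wx": 0,"wy": 0,"wz": 0,"claw": 0},{"dx": 0,"dy": -0.067,"dz": 0,"wx": 0,"wy": 0,"wz": 0,"claw": 0},{"dx": 0,"dy": -0.075,"dz": 0,"wx": 0,"wy": 0,"wz": 0,"claw": 0}]'

```text
t: 18.23
position: [0.4873, 0.0268, -0.0056]
orientation: [0.001, 0.724, -0.69, -0.002]
contact_force: [-9.0, -0.1, 6.8]
finger_gap: 1.001
```

Emit:
drive_tool --rows '[{"dx": 0,"dy": 0.005,"dz": 0,"wx": 0,"wy": 0,"wz": 0,"claw": 0},{"dx": 0,"dy": 0.03,"dz": 0,"wx": 0,"wy": 0,"wz": 0,"claw": 0},{"dx": 0,"dy": 0.06,"dz": -0.04,"wx": 0,"wy": 0,"wz": 0,"claw": 0},{"dx": 0,"dy": 0.09,"dz": -0.1,"wx": 0,"wy": 0,"wz": 0,"claw": 0},{"dx": 0.08,"dy": 0.1,"dz": -0.16,"wx": 0,"wy": 0,"wz": 0,"claw": 0},{"dx": 0.16,"dy": 0.1,"dz": -0.16,"wx": 0,"wy": 0,"wz": 0,"claw": 0},{"dx": 0.16,"dy": 0.1,"dz": -0.16,"wx": 0,"wy": 0,"wz": 0,"claw": 0}]'

```text
t: 19.1
position: [0.3962, -0.1401, 0.1556]
orientation: [-0.0, 0.723, -0.69, 0.001]
contact_force: [0.3, 0.7, -0.0]
finger_gap: 1.0
```

Run:
```python
from h import *
T,Sd=look(0,0)
go(.5,-.13,.10,YAW)
```

```text
tray T 0.69 [0.5754 0.0302 0.0564] 0.152 to go: ex 0.0299 ey 0.2323 yaw -0.009
tray S 0.73 [0.5717 0.0313 0.0471] 0.245 to go: ex 0.0335 ey 0.2310 yaw 0.000
stone T 0.74 [ 0.4443 -0.2605  0.0112] 0.643 to go: ex 0.1995 ey -0.0516 yaw 0.036
stone S 0.96 [ 0.425  -0.2241  0.1373] 0.101 to go: ex 0.2170 ey -0.0889 yaw -0.090
t 19.40 pos [ 0.396  -0.137   0.1541] phi -1.523 gap 1.001 F [ 0.1  0.8 -0.4]
dx -0.0020 dy -0.1042 dz 0.0541 wz -1.571
```

Emit:
drive_tool --rows '[{"dx": 0,"dy": -0.02,"dz": 0,"wx": 0,"wy": 0,"wz": -0.18,"claw": 0},{"dx": 0,"dy": -0.05,"dz": 0,"wx": 0,"wy": 0,"wz": -0.36,"claw": 0},{"dx": 0,"dy": -0.08,"dz": 0,"wx": 0,"wy": 0,"wz": -0.54,"claw": 0},{"dx": 0,"dy": -0.11,"dz": 0,"wx": 0,"wy": 0,"wz": -0.72,"claw": 0},{"dx": 0,"dy": -0.14,"dz": 0,"wx": 0,"wy": 0,"wz": -0.9,"claw": 0},{"dx": 0,"dy": -0.17,"dz": 0,"wx": 0,"wy": 0,"wz": -1.08,"claw": 0},{"dx": 0,"dy": -0.18,"dz": 0,"wx": 0,"wy": 0,"wz": -1.26,"claw": 0},{"dx": 0,"dy": -0.18,"dz": 0,"wx": 0,"wy": 0,"wz": -1.44,"claw": 0}]'

```text
t: 20.4
position: [0.5767, -0.1276, 0.1536]
orientation: [-0.0, 0.999, -0.038, -0.001]
contact_force: [-1.3, -0.2, -0.1]
finger_gap: 0.999
```

Run:
```python
from h import *
go(.583,-.105,-.0055,YAW)
```

```text
t 20.40 pos [ 0.5767 -0.1276  0.1536] phi -0.075 gap 0.999 F [-1.3 -0.2 -0.1]
dx 0.0046 dy -0.0230 dz 0.1591 wz -0.123
```

Emit:
drive_tool --rows '[{"dx": 0.0046,"dy": -0.02,"dz": 0.02,"wx": 0,"wy": 0,"wz": -0.128,"claw": 0},{"dx": 0.0046,"dy": -0.02,"dz": 0.06,"wx": 0,"wy": 0,"wz": -0.128,"claw": 0},{"dx": 0.0046,"dy": -0.02,"dz": 0.1,"wx": 0,"wy": 0,"wz": -0.128,"claw": 0},{"dx": 0.0046,"dy": -0.02,"dz": 0.135,"wx": 0,"wy": 0,"wz": -0.128,"claw": 0},{"dx": 0.0046,"dy": -0.02,"dz": 0.15,"wx": 0,"wy": 0,"wz": -0.128,"claw": 0},{"dx": 0.0046,"dy": -0.02,"dz": 0.159,"wx": 0,"wy": 0,"wz": -0.128,"claw": 0},{"dx": 0.0046,"dy": -0.02,"dz": 0.159,"wx": 0,"wy": 0,"wz": -0.128,"claw": 0}]'

```text
t: 21.28
position: [0.5827, -0.1098, -0.0042]
orientation: [0.0, 1.0, 0.022, 0.0]
contact_force: [0.3, -0.8, 0.1]
finger_gap: 1.0
```

Run:
```python
from h import *
g=CL-.095*EY*2-.011*EY; print('final tcp ey',g@EY)
o=state(); print(o['position'][:2]@EX,o['position'][:2]@EY)
```

```text
final tcp ey 0.12925364149999996
t 21.27 pos [ 0.5827 -0.1098 -0.0042] phi 0.044 gap 1.000 F [ 0.3 -0.8  0.1]
0.5768440928160632 -0.1372813233509947
```

Emit:
drive_tool --rows '[{"dx": 0,"dy": -0.012,"dz": 0,"wx": 0,"wy": 0,"wz": -0.003,"claw": 0},{"dx": 0,"dy": -0.02,"dz": 0,"wx": 0,"wy": 0,"wz": -0.003,"claw": 0},{"dx": 0,"dy": -0.028,"dz": 0,"wx": 0,"wy": 0,"wz": -0.003,"claw": 0},{"dx": 0,"dy": -0.036,"dz": 0,"wx": 0,"wy": 0,"wz": -0.003,"claw": 0},{"dx": 0,"dy": -0.044,"dz": 0,"wx": 0,"wy": 0,"wz": -0.003,"claw": 0},{"dx": 0,"dy": -0.054,"dz": 0,"wx": 0,"wy": 0,"wz": -0.003,"claw": 0},{"dx": 0,"dy": -0.064,"dz": 0,"wx": 0,"wy": 0,"wz": -0.003,"claw": 0},{"dx": 0,"dy": -0.074,"dz": 0,"wx": 0,"wy": 0,"wz": -0.003,"claw": 0}]'

```text
t: 22.28
position: [0.5795, -0.0363, -0.0042]
orientation: [0.001, 1.0, 0.023, 0.0]
contact_force: [0.5, -4.9, 1.6]
finger_gap: 1.0
```

Emit:
drive_tool --rows '[{"dx": 0,"dy": -0.01,"dz": 0,"wx": 0,"wy": 0,"wz": 0,"claw": 0},{"dx": 0,"dy": -0.02,"dz": 0,"wx": 0,"wy": 0,"wz": 0,"claw": 0},{"dx": 0,"dy": -0.03,"dz": 0,"wx": 0,"wy": 0,"wz": 0,"claw": 0},{"dx": 0,"dy": -0.04,"dz": 0,"wx": 0,"wy": 0,"wz": 0,"claw": 0},{"dx": 0,"dy": -0.05,"dz": 0,"wx": 0,"wy": 0,"wz": 0,"claw": 0},{"dx": 0,"dy": -0.06,"dz": 0,"wx": 0,"wy": 0,"wz": 0,"claw": 0},{"dx": 0,"dy": -0.07,"dz": 0,"wx": 0,"wy": 0,"wz": 0,"claw": 0},{"dx": 0,"dy": -0.08,"dz": 0,"wx": 0,"wy": 0,"wz": 0,"claw": 0}]'

```text
t: 23.28
position: [0.5757, 0.0436, -0.0043]
orientation: [0.0, 1.0, 0.023, 0.0]
contact_force: [0.1, -5.2, 1.0]
finger_gap: 1.0
```

Run:
```python
from h import *
o=state(); print(o['position'][:2]@EX,o['position'][:2]@EY)
T,Sd=look(0,0)
cv2.imwrite('pics/a10.png',np.hstack([cv2.resize(T['img'][160:260,165:265],(400,400),interpolation=2),cv2.resize(Sd['img'][170:290,170:290],(400,400),interpolation=2)])[:,:,::-1])
```

```text
t 23.27 pos [ 0.5757  0.0436 -0.0043] phi 0.047 gap 1.000 F [ 0.1 -5.2  1. ]
0.5771229645930643 0.016332875115891564
tray T 0.56 [0.5687 0.1979 0.103 ] 0.611 to go: ex 0.0287 ey 0.0645 yaw -0.056
tray S 0.84 [0.5659 0.1492 0.0425] 0.255 to go: ex 0.0338 ey 0.1130 yaw 0.005
stone T 0.7 [ 0.429  -0.224   0.0828] 0.054 to go: ex 0.2130 ey -0.0888 yaw -0.035
stone S 0.66 [ 0.426  -0.2218  0.1549] 0.154 to go: ex 0.2159 ey -0.0912 yaw -0.108
```

View pics/a10.png

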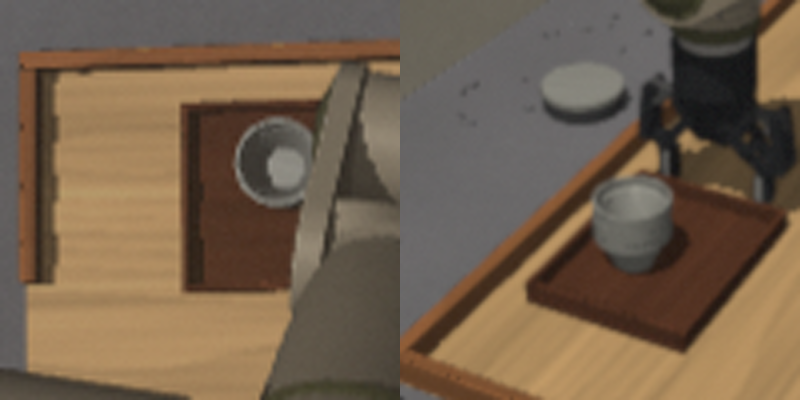

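The tray slides left squarely with the stack standing, and the rail is about 113 mm away. I'll continue.

Emit:
drive_tool --rows '[{"dx": 0,"dy": -0.012,"dz": 0,"wx": 0,"wy": 0,"wz": 0,"claw": 0},{"dx": 0,"dy": -0.024,"dz": 0,"wx": 0,"wy": 0,"wz": 0,"claw": 0},{"dx": 0,"dy": -0.036,"dz": 0,"wx": 0,"wy": 0,"wz": 0,"claw": 0},{"dx": 0,"dy": -0.048,"dz": 0,"wx": 0,"wy": 0,"wz": 0,"claw": 0},{"dx": 0,"dy": -0.06,"dz": 0,"wx": 0,"wy": 0,"wz": 0,"claw": 0},{"dx": 0,"dy": -0.072,"dz": 0,"wx": 0,"wy": 0,"wz": 0,"claw": 0},{"dx": 0,"dy": -0.084,"dz": 0,"wx": 0,"wy": 0,"wz": 0,"claw": 0},{"dx": 0,"dy": -0.092,"dz": 0,"wx": 0,"wy": 0,"wz": 0,"claw": 0}]'

```text
t: 24.58
position: [0.571, 0.1365, -0.0046]
orientation: [-0.0, 1.0, 0.024, -0.0]
contact_force: [0.3, -3.6, -1.9]
finger_gap: 0.999
```

Emit:
drive_tool --rows '[{"dx": 0,"dy": -0.003,"dz": 0,"wx": 0,"wy": 0,"wz": 0,"claw": 0},{"dx": 0,"dy": -0.006,"dz": 0,"wx": 0,"wy": 0,"wz": 0,"claw": 0},{"dx": 0,"dy": -0.009,"dz": 0,"wx": 0,"wy": 0,"wz": 0,"claw": 0},{"dx": 0,"dy": -0.012,"dz": 0,"wx": 0,"wy": 0,"wz": 0,"claw": 0}]'

```text
t: 25.08
position: [0.5706, 0.1476, -0.0046]
orientation: [-0.0, 1.0, 0.023, -0.0]
contact_force: [-0.8, -2.5, -2.5]
finger_gap: 1.001
```

Emit:
drive_tool --rows '[{"dx": 0,"dy": -0.002,"dz": 0,"wx": 0,"wy": 0,"wz": 0,"claw": 0},{"dx": 0,"dy": -0.004,"dz": 0,"wx": 0,"wy": 0,"wz": 0,"claw": 0}]'

```text
t: 25.32
position: [0.5704, 0.1517, -0.0045]
orientation: [0.0, 1.0, 0.023, -0.0]
contact_force: [0.9, -2.9, -2.5]
finger_gap: 1.003
```

Emit:
drive_tool --rows '[{"dx": 0,"dy": -0.001,"dz": 0,"wx": 0,"wy": 0,"wz": 0,"claw": 0},{"dx": 0,"dy": -0.002,"dz": 0,"wx": 0,"wy": 0,"wz": 0,"claw": 0},{"dx": 0,"dy": -0.003,"dz": 0,"wx": 0,"wy": 0,"wz": 0,"claw": 0}]'

```text
t: 25.7
position: [0.5702, 0.1546, -0.0045]
orientation: [0.0, 1.0, 0.023, -0.0]
contact_force: [-0.2, -3.3, -2.7]
finger_gap: 1.001
```

Emit:
drive_tool --rows '[{"dx": 0,"dy": -0.001,"dz": 0,"wx": 0,"wy": 0,"wz": 0,"claw": 0},{"dx": 0,"dy": -0.002,"dz": 0,"wx": 0,"wy": 0,"wz": 0,"claw": 0},{"dx": 0,"dy": -0.003,"dz": 0,"wx": 0,"wy": 0,"wz": 0,"claw": 0}]'

```text
t: 26.08
position: [0.5701, 0.1577, -0.0045]
orientation: [-0.0, 1.0, 0.023, 0.0]
contact_force: [-0.5, -3.8, -2.7]
finger_gap: 1.002
```

Run:
```python
from h import *
o=state(); print(o['position'][:2]@EX,o['position'][:2]@EY)
T,Sd=look(0,0,'tray')
```

```text
t 26.07 pos [ 0.5701  0.1577 -0.0045] phi 0.047 gap 1.002 F [-0.5 -3.8 -2.7]
0.57693351510805 0.13055591700240066
tray T 0.74 [0.5607 0.3462 0.071 ] 0.703 to go: ex 0.0296 ey -0.0840 yaw -0.024
tray S 0.91 [0.5627 0.2548 0.025 ] 0.292 to go: ex 0.0320 ey 0.0074 yaw 0.022
```

Emit:
drive_tool --rows '[{"dx": 0,"dy": 0.015,"dz": 0,"wx": 0,"wy": 0,"wz": 0,"claw": 0},{"dx": -0.02,"dy": 0.04,"dz": -0.03,"wx": 0,"wy": 0,"wz": 0.05,"claw": 0},{"dx": -0.05,"dy": 0.04,"dz": -0.09,"wx": 0,"wy": 0,"wz": 0.23,"claw": 0},{"dx": -0.1,"dy": 0.02,"dz": -0.14,"wx": 0,"wy": 0,"wz": 0.41,"claw": 0},{"dx": -0.115,"dy": -0.02,"dz": -0.15,"wx": 0,"wy": 0,"wz": 0.59,"claw": 0},{"dx": -0.115,"dy": -0.06,"dz": -0.15,"wx": 0,"wy": 0,"wz": 0.77,"claw": 0},{"dx": -0.115,"dy": -0.098,"dz": -0.15,"wx": 0,"wy": 0,"wz": 0.95,"claw": 0},{"dx": -0.115,"dy": -0.098,"dz": -0.15,"wx": 0,"wy": 0,"wz": 1.13,"claw": 0}]'

```text
t: 27.28
position: [0.4505, 0.2516, 0.1458]
orientation: [-0.001, 0.856, -0.517, 0.0]
contact_force: [-0.4, -1.1, -1.1]
finger_gap: 0.999
```

Run:
```python
from h import *
T,Sd=look(0,0)
go(.455,.251,-.0055,-np.pi/2+YAW)
```

```text
tray T 0.76 [0.5669 0.262  0.0433] 0.3 to go: ex 0.0274 ey 0.0004 yaw 0.004
tray S 0.7 [0.5623 0.2536 0.0275] 0.325 to go: ex 0.0324 ey 0.0085 yaw 0.020
stone T 0.89 [ 0.4292 -0.224   0.0737] 0.077 to go: ex 0.2128 ey -0.0888 yaw -0.026
stone S 0.75 [ 0.4272 -0.2262  0.1508] 0.138 to go: ex 0.2150 ey -0.0867 yaw -0.103
t 27.57 pos [0.4509 0.2495 0.1456] phi -1.081 gap 0.994 F [-0.1 -0.6  0.3]
dx 0.0006 dy -0.0044 dz 0.1511 wz 0.442
```

Emit:
drive_tool --rows '[{"dx": 0,"dy": 0,"dz": 0.03,"wx": 0,"wy": 0,"wz": 0.18,"claw": 0},{"dx": 0,"dy": 0,"dz": 0.07,"wx": 0,"wy": 0,"wz": 0.36,"claw": 0},{"dx": 0,"dy": 0,"dz": 0.1,"wx": 0,"wy": 0,"wz": 0.442,"claw": 0},{"dx": 0,"dy": 0,"dz": 0.13,"wx": 0,"wy": 0,"wz": 0.442,"claw": 0},{"dx": 0,"dy": 0,"dz": 0.143,"wx": 0,"wy": 0,"wz": 0.442,"claw": 0},{"dx": 0,"dy": 0,"dz": 0.151,"wx": 0,"wy": 0,"wz": 0.442,"claw": 0},{"dx": 0,"dy": 0,"dz": 0.151,"wx": 0,"wy": 0,"wz": 0.442,"claw": 0}]'

```text
t: 28.45
position: [0.4509, 0.2501, -0.0052]
orientation: [-0.0, 0.723, -0.691, 0.0]
contact_force: [0.3, -0.7, 0.6]
finger_gap: 0.998
```

Emit:
drive_tool --rows '[{"dx": 0,"dy": -0.01,"dz": 0,"wx": 0,"wy": 0,"wz": 0,"claw": 0},{"dx": 0,"dy": -0.018,"dz": 0,"wx": 0,"wy": 0,"wz": 0,"claw": 0},{"dx": 0,"dy": -0.024,"dz": 0,"wx": 0,"wy": 0,"wz": 0,"claw": 0},{"dx": 0,"dy": -0.03,"dz": 0,"wx": 0,"wy": 0,"wz": 0,"claw": 0},{"dx": 0,"dy": -0.036,"dz": 0,"wx": 0,"wy": 0,"wz": 0,"claw": 0},{"dx": 0,"dy": -0.042,"dz": 0,"wx": 0,"wy": 0,"wz": 0,"claw": 0},{"dx": 0,"dy": -0.046,"dz": 0,"wx": 0,"wy": 0,"wz": 0,"claw": 0},{"dx": 0,"dy": -0.05,"dz": 0,"wx": 0,"wy": 0,"wz": 0,"claw": 0}]'

```text
t: 29.45
position: [0.4987, 0.2523, -0.0056]
orientation: [0.002, 0.723, -0.691, -0.001]
contact_force: [-8.8, -0.8, 6.6]
finger_gap: 1.003
```

Run:
```python
from h import *
o=state(); print(o['position'][:2]@EX,o['position'][:2]@EY)
T,Sd=look(0,0,'tray')
```

```text
t 29.45 pos [ 0.4987  0.2523 -0.0056] phi -1.525 gap 1.003 F [-8.8 -0.8  6.6]
0.5100754837200296 0.22841520401894577
tray T 0.6 [0.5877 0.2626 0.0537] 0.448 to go: ex 0.0066 ey 0.0007 yaw -0.006
tray S 0.7 [0.5885 0.2468 0.0677] 0.521 to go: ex 0.0066 ey 0.0166 yaw -0.020
```

~7–10 mm to go; small steps until the force rises.

Emit:
drive_tool --rows '[{"dx": 0,"dy": -0.002,"dz": 0,"wx": 0,"wy": 0,"wz": 0,"claw": 0},{"dx": 0,"dy": -0.004,"dz": 0,"wx": 0,"wy": 0,"wz": 0,"claw": 0},{"dx": 0,"dy": -0.006,"dz": 0,"wx": 0,"wy": 0,"wz": 0,"claw": 0}]'

```text
t: 30.02
position: [0.5047, 0.2526, -0.0056]
orientation: [0.002, 0.723, -0.691, -0.001]
contact_force: [-8.4, -0.9, 5.5]
finger_gap: 0.999
```

Emit:
drive_tool --rows '[{"dx": 0,"dy": -0.0015,"dz": 0,"wx": 0,"wy": 0,"wz": 0,"claw": 0},{"dx": 0,"dy": -0.003,"dz": 0,"wx": 0,"wy": 0,"wz": 0,"claw": 0}]'

```text
t: 30.28
position: [0.5077, 0.2527, -0.0056]
orientation: [0.002, 0.723, -0.691, -0.001]
contact_force: [-8.3, -0.5, 6.5]
finger_gap: 1.001
```

Emit:
drive_tool --rows '[{"dx": 0,"dy": -0.001,"dz": 0,"wx": 0,"wy": 0,"wz": 0,"claw": 0},{"dx": 0,"dy": -0.002,"dz": 0,"wx": 0,"wy": 0,"wz": 0,"claw": 0}]'

```text
t: 30.52
position: [0.5091, 0.2528, -0.0056]
orientation: [0.002, 0.723, -0.691, -0.002]
contact_force: [-14.0, -0.8, 9.9]
finger_gap: 1.002
```

Emit:
drive_tool --rows '[{"dx": 0,"dy": -0.001,"dz": 0,"wx": 0,"wy": 0,"wz": 0,"claw": 0},{"dx": 0,"dy": -0.001,"dz": 0,"wx": 0,"wy": 0,"wz": 0,"claw": 0}]'

```text
t: 30.78
position: [0.5091, 0.2528, -0.0056]
orientation: [0.003, 0.723, -0.691, -0.002]
contact_force: [-14.9, -1.0, 11.1]
finger_gap: 1.002
```

Emit:
drive_tool --rows '[{"dx": 0,"dy": 0.005,"dz": 0,"wx": 0,"wy": 0,"wz": 0,"claw": 0},{"dx": 0,"dy": 0.035,"dz": 0,"wx": 0,"wy": 0,"wz": -0.05,"claw": 0},{"dx": 0.02,"dy": 0.06,"dz": -0.05,"wx": 0,"wy": 0,"wz": -0.23,"claw": 0},{"dx": 0.06,"dy": 0.06,"dz": -0.11,"wx": 0,"wy": 0,"wz": -0.41,"claw": 0},{"dx": 0.11,"dy": 0.05,"dz": -0.15,"wx": 0,"wy": 0,"wz": -0.59,"claw": 0},{"dx": 0.14,"dy": 0.01,"dz": -0.15,"wx": 0,"wy": 0,"wz": -0.77,"claw": 0},{"dx": 0.14,"dy": -0.03,"dz": -0.15,"wx": 0,"wy": 0,"wz": -0.95,"claw": 0},{"dx": 0.14,"dy": -0.08,"dz": -0.15,"wx": 0,"wy": 0,"wz": -1.13,"claw": 0}]'

```text
t: 31.78
position: [0.6003, 0.116, 0.145]
orientation: [-0.0, 0.981, -0.194, 0.0]
contact_force: [0.0, 0.3, 0.5]
finger_gap: 1.003
```

Run:
```python
from h import *
T,Sd=look(0,0,'tray')
go(.599,.125,-.0055,YAW)
```

```text
tray T 0.77 [0.6121 0.2921 0.5037] 0.667 to go: ex -0.0191 ey -0.0276 yaw -0.456
tray S 0.95 [0.5952 0.249  0.0302] 0.308 to go: ex -0.0002 ey 0.0147 yaw 0.017
t 31.98 pos [0.599  0.1166 0.1438] phi -0.396 gap 1.002 F [-1.1  0.3 -1. ]
dx -0.0033 dy -0.0077 dz 0.1493 wz -0.443
```

Emit:
drive_tool --rows '[{"dx": 0,"dy": 0,"dz": 0.02,"wx": 0,"wy": 0,"wz": -0.18,"claw": 0},{"dx": 0,"dy": 0,"dz": 0.05,"wx": 0,"wy": 0,"wz": -0.36,"claw": 0},{"dx": 0,"dy": 0,"dz": 0.08,"wx": 0,"wy": 0,"wz": -0.443,"claw": 0},{"dx": 0,"dy": 0,"dz": 0.11,"wx": 0,"wy": 0,"wz": -0.443,"claw": 0},{"dx": 0,"dy": 0,"dz": 0.14,"wx": 0,"wy": 0,"wz": -0.443,"claw": 0},{"dx": 0,"dy": 0,"dz": 0.149,"wx": 0,"wy": 0,"wz": -0.443,"claw": 0},{"dx": 0,"dy": 0,"dz": 0.149,"wx": 0,"wy": 0,"wz": -0.443,"claw": 0}]'

```text
t: 32.85
position: [0.5986, 0.1168, -0.0041]
orientation: [0.0, 1.0, 0.024, -0.0]
contact_force: [-0.5, 0.2, -0.1]
finger_gap: 1.005
```

Emit:
drive_tool --rows '[{"dx": 0,"dy": -0.01,"dz": 0,"wx": 0,"wy": 0,"wz": 0,"claw": 0},{"dx": 0,"dy": -0.02,"dz": 0,"wx": 0,"wy": 0,"wz": 0,"claw": 0},{"dx": 0,"dy": -0.026,"dz": 0,"wx": 0,"wy": 0,"wz": 0,"claw": 0},{"dx": 0,"dy": -0.032,"dz": 0,"wx": 0,"wy": 0,"wz": 0,"claw": 0},{"dx": 0,"dy": -0.037,"dz": 0,"wx": 0,"wy": 0,"wz": 0,"claw": 0},{"dx": 0,"dy": -0.041,"dz": 0,"wx": 0,"wy": 0,"wz": 0,"claw": 0},{"dx": 0,"dy": -0.043,"dz": 0,"wx": 0,"wy": 0,"wz": 0,"claw": 0},{"dx": 0,"dy": -0.043,"dz": 0,"wx": 0,"wy": 0,"wz": 0,"claw": 0}]'

```text
t: 33.85
position: [0.5968, 0.1593, -0.0045]
orientation: [0.0, 1.0, 0.024, -0.0]
contact_force: [-0.7, -2.5, 0.0]
finger_gap: 1.003
```

Run:
```python
from h import *
o=state(); print(o['position'][:2]@EX,o['position'][:2]@EY)
```

```text
t 33.85 pos [ 0.5968  0.1593 -0.0045] phi 0.048 gap 1.003 F [-0.7 -2.5  0. ]
0.6037204509203509 0.1309349437475832
```

Contact. Fine steps now.

Emit:
drive_tool --rows '[{"dx": 0,"dy": -0.0015,"dz": 0,"wx": 0,"wy": 0,"wz": 0,"claw": 0},{"dx": 0,"dy": -0.003,"dz": 0,"wx": 0,"wy": 0,"wz": 0,"claw": 0}]'

```text
t: 34.1
position: [0.5968, 0.1598, -0.0045]
orientation: [0.002, 1.0, 0.024, -0.0]
contact_force: [-1.2, -22.9, 2.5]
finger_gap: 0.999
```

Emit:
drive_tool --rows '[{"dx": 0,"dy": -0.0015,"dz": 0,"wx": 0,"wy": 0,"wz": 0,"claw": 0},{"dx": 0,"dy": -0.003,"dz": 0,"wx": 0,"wy": 0,"wz": 0,"claw": 0}]'

```text
t: 34.35
position: [0.5967, 0.1599, -0.0045]
orientation: [0.005, 1.0, 0.024, -0.001]
contact_force: [-3.6, -38.3, 3.2]
finger_gap: 1.002
```

Emit:
drive_tool --rows '[{"dx": 0,"dy": -0.001,"dz": 0,"wx": 0,"wy": 0,"wz": 0,"claw": 0},{"dx": 0,"dy": -0.002,"dz": 0,"wx": 0,"wy": 0,"wz": 0,"claw": 0}]'

```text
t: 34.6
position: [0.5967, 0.1599, -0.0044]
orientation: [0.006, 1.0, 0.024, -0.001]
contact_force: [-3.8, -46.7, 5.2]
finger_gap: 0.998
```

Firmly seated against the left return. I'll back off gently, raise and look.

Emit:
drive_tool --rows '[{"dx": 0,"dy": 0.006,"dz": 0,"wx": 0,"wy": 0,"wz": 0,"claw": 0},{"dx": 0,"dy": 0.012,"dz": 0,"wx": 0,"wy": 0,"wz": 0,"claw": 0},{"dx": 0,"dy": 0.04,"dz": 0,"wx": 0,"wy": 0,"wz": 0,"claw": 0},{"dx": 0,"dy": 0.08,"dz": -0.06,"wx": 0,"wy": 0,"wz": 0,"claw": 0},{"dx": -0.04,"dy": 0.14,"dz": -0.12,"wx": 0,"wy": 0,"wz": 0,"claw": 0},{"dx": -0.1,"dy": 0.2,"dz": -0.15,"wx": 0,"wy": 0,"wz": 0,"claw": 0},{"dx": -0.16,"dy": 0.25,"dz": -0.15,"wx": 0,"wy": 0,"wz": 0,"claw": 0},{"dx": -0.19,"dy": 0.27,"dz": -0.15,"wx": 0,"wy": 0,"wz": 0,"claw": 0}]'

```text
t: 35.6
position: [0.4541, -0.0789, 0.1394]
orientation: [0.0, 1.0, 0.024, 0.001]
contact_force: [1.0, -0.8, 0.3]
finger_gap: 1.0
```

Run:
```python
from h import *
state()
T,Sd=look(0,0)
cv2.imwrite('pics/a11.png',np.hstack([cv2.resize(T['img'][160:240,165:245],(400,400),interpolation=2),cv2.resize(Sd['img'][200:300,160:260],(400,400),interpolation=2)])[:,:,::-1])
```

```text
t 35.60 pos [ 0.4541 -0.0789  0.1394] phi 0.049 gap 1.000 F [ 1.  -0.8  0.3]
tray T 0.87 [0.5957 0.2665 0.0401] 0.184 to go: ex -0.0016 ey -0.0028 yaw 0.007
tray S 0.64 [0.5952 0.2478 0.03  ] 0.273 to go: ex -0.0002 ey 0.0159 yaw 0.017
stone T 0.87 [ 0.4321 -0.2513  0.1143] 0.437 to go: ex 0.2112 ey -0.0614 yaw -0.067
stone S 0.65 [ 0.4257 -0.224   0.1383] 0.105 to go: ex 0.2163 ey -0.0890 yaw -0.091
```

View pics/a11.png

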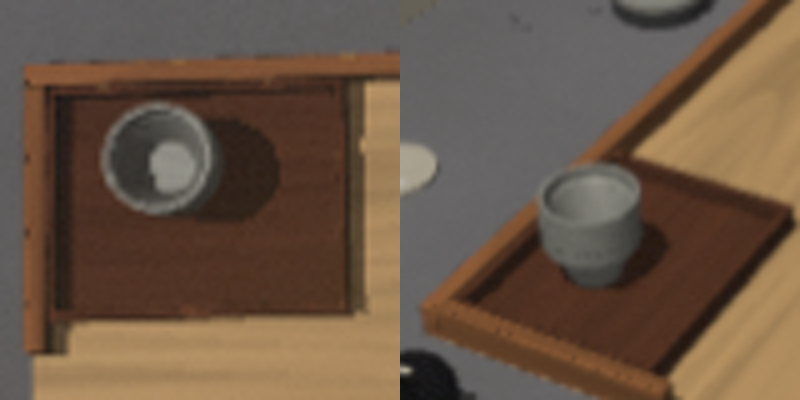

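The tray sits flush in the left corner, with its edges parallel to the rails, and the stack of three is upright. Next is the stone.

Emit:
drive_tool --rows '[{"dx": -0.02,"dy": 0.02,"dz": 0,"wx": 0,"wy": 0,"wz": 0.18,"claw": 0},{"dx": -0.05,"dy": 0.05,"dz": 0,"wx": 0,"wy": 0,"wz": 0.36,"claw": 0},{"dx": -0.08,"dy": 0.08,"dz": 0,"wx": 0,"wy": 0,"wz": 0.54,"claw": 0},{"dx": -0.1,"dy": 0.11,"dz": 0,"wx": 0,"wy": 0,"wz": 0.72,"claw": 0},{"dx": -0.116,"dy": 0.145,"dz": 0,"wx": 0,"wy": 0,"wz": 0.9,"claw": 0},{"dx": -0.116,"dy": 0.145,"dz": 0,"wx": 0,"wy": 0,"wz": 1.08,"claw": 0},{"dx": -0.116,"dy": 0.145,"dz": 0,"wx": 0,"wy": 0,"wz": 1.26,"claw": 0},{"dx": -0.116,"dy": 0.145,"dz": 0,"wx": 0,"wy": 0,"wz": 1.44,"claw": 0}]'

```text
t: 36.9
position: [0.3471, -0.2279, 0.1382]
orientation: [-0.0, 0.766, -0.643, -0.0]
contact_force: [0.1, -0.1, 0.4]
finger_gap: 1.002
```

Run:
```python
from h import *
look(0,0,'stone')
go(.345,-.229,-.0055,-np.pi/2+YAW)
```

```text
stone T 0.57 [ 0.4305 -0.224   0.1078] 0.094 to go: ex 0.2116 ey -0.0888 yaw -0.061
stone S 0.7 [ 0.4249 -0.2222  0.1161] 0.091 to go: ex 0.2171 ey -0.0908 yaw -0.069
t 37.10 pos [ 0.3468 -0.228   0.1383] phi -1.387 gap 1.003 F [-0.6 -0.3  1. ]
dx 0.0007 dy 0.0019 dz 0.1438 wz 0.137
```

Emit:
drive_tool --rows '[{"dx": 0,"dy": 0.004,"dz": 0.03,"wx": 0,"wy": 0,"wz": 0.135,"claw": 0},{"dx": 0,"dy": 0.004,"dz": 0.07,"wx": 0,"wy": 0,"wz": 0.135,"claw": 0},{"dx": 0,"dy": 0.004,"dz": 0.11,"wx": 0,"wy": 0,"wz": 0.135,"claw": 0},{"dx": 0,"dy": 0.004,"dz": 0.135,"wx": 0,"wy": 0,"wz": 0.135,"claw": 0},{"dx": 0,"dy": 0.004,"dz": 0.144,"wx": 0,"wy": 0,"wz": 0.135,"claw": 0},{"dx": 0,"dy": 0.004,"dz": 0.144,"wx": 0,"wy": 0,"wz": 0.135,"claw": 0}]'

```text
t: 37.85
position: [0.3424, -0.229, -0.0055]
orientation: [-0.0, 0.723, -0.691, -0.0]
contact_force: [0.3, -0.6, -1.1]
finger_gap: 1.001
```

Emit:
drive_tool --rows '[{"dx": 0,"dy": -0.012,"dz": 0,"wx": 0,"wy": 0,"wz": 0,"claw": 0},{"dx": 0,"dy": -0.022,"dz": 0,"wx": 0,"wy": 0,"wz": 0,"claw": 0},{"dx": 0,"dy": -0.032,"dz": 0,"wx": 0,"wy": 0,"wz": 0,"claw": 0},{"dx": 0,"dy": -0.044,"dz": 0,"wx": 0,"wy": 0,"wz": 0,"claw": 0},{"dx": 0,"dy": -0.056,"dz": 0,"wx": 0,"wy": 0,"wz": 0,"claw": 0},{"dx": 0,"dy": -0.068,"dz": 0,"wx": 0,"wy": 0,"wz": 0,"claw": 0},{"dx": 0,"dy": -0.08,"dz": 0,"wx": 0,"wy": 0,"wz": 0,"claw": 0},{"dx": 0,"dy": -0.092,"dz": 0,"wx": 0,"wy": 0,"wz": 0,"claw": 0}]'

```text
t: 38.85
position: [0.4334, -0.2242, -0.005]
orientation: [0.001, 0.723, -0.691, -0.002]
contact_force: [-10.3, -0.7, 5.8]
finger_gap: 0.999
```

Run:
```python
from h import *
look(0,0,'stone')
o=state(); print(o['position'][:2]@EX,o['position'][:2]@EY, 'final tcp ex',CR@EX-.1-.011)
```

```text
stone T 0.65 [ 0.4974 -0.2211  0.0351] 0.469 to go: ex 0.1446 ey -0.0885 yaw 0.012
stone S 0.95 [ 0.5088 -0.2137  0.3588] 0.244 to go: ex 0.1328 ey -0.0953 yaw -0.311
t 39.05 pos [ 0.4347 -0.2251 -0.0051] phi -1.526 gap 0.998 F [0.  0.1 0.2]
0.4235725931135329 -0.24536606172773695 final tcp ex 0.5699835900000001
```

Run:
```python
from h import *
T=read_camera('top');Sd=read_camera('side')
state()
cv2.imwrite('pics/a12.png',np.hstack([cv2.resize(T['img'][160:280,165:425],(520,240),interpolation=2),cv2.resize(Sd['img'][130:250,280:420],(280,240),interpolation=2)])[:,:,::-1])
```

```text
t 39.15 pos [ 0.4343 -0.2251 -0.0053] phi -1.527 gap 1.002 F [-0.2 -0.3 -0.1]
```

View pics/a12.png

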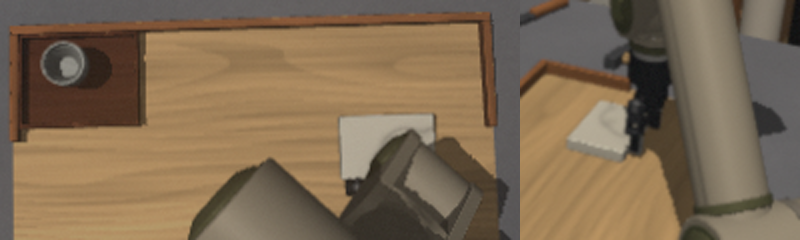

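The stone is nearly square to the rail with the fingers right behind it, and the tray and stack are unchanged. I'll keep pushing.

Emit:
drive_tool --rows '[{"dx": 0,"dy": -0.01,"dz": 0,"wx": 0,"wy": 0,"wz": 0.003,"claw": 0},{"dx": 0,"dy": -0.02,"dz": 0,"wx": 0,"wy": 0,"wz": 0.003,"claw": 0},{"dx": 0,"dy": -0.032,"dz": 0,"wx": 0,"wy": 0,"wz": 0.003,"claw": 0},{"dx": 0,"dy": -0.044,"dz": 0,"wx": 0,"wy": 0,"wz": 0.003,"claw": 0},{"dx": 0,"dy": -0.056,"dz": 0,"wx": 0,"wy": 0,"wz": 0.003,"claw": 0},{"dx": 0,"dy": -0.068,"dz": 0,"wx": 0,"wy": 0,"wz": 0.003,"claw": 0},{"dx": 0,"dy": -0.08,"dz": 0,"wx": 0,"wy": 0,"wz": 0.003,"claw": 0},{"dx": 0,"dy": -0.09,"dz": 0,"wx": 0,"wy": 0,"wz": 0.003,"claw": 0}]'

```text
t: 40.15
position: [0.5225, -0.2207, -0.0054]
orientation: [0.001, 0.721, -0.693, -0.002]
contact_force: [-10.6, -0.9, 7.5]
finger_gap: 1.007
```

Emit:
drive_tool --rows '[{"dx": 0,"dy": -0.01,"dz": 0,"wx": 0,"wy": 0,"wz": 0,"claw": 0},{"dx": 0,"dy": -0.02,"dz": 0,"wx": 0,"wy": 0,"wz": 0,"claw": 0},{"dx": 0,"dy": -0.03,"dz": 0,"wx": 0,"wy": 0,"wz": 0,"claw": 0},{"dx": 0,"dy": -0.038,"dz": 0,"wx": 0,"wy": 0,"wz": 0,"claw": 0},{"dx": 0,"dy": -0.044,"dz": 0,"wx": 0,"wy": 0,"wz": 0,"claw": 0},{"dx": 0,"dy": -0.044,"dz": 0,"wx": 0,"wy": 0,"wz": 0,"claw": 0}]'

```text
t: 40.9
position: [0.5672, -0.2191, -0.0055]
orientation: [0.001, 0.721, -0.693, -0.001]
contact_force: [-5.6, -1.1, 3.4]
finger_gap: 1.0
```

Emit:
drive_tool --rows '[{"dx": 0,"dy": 0.01,"dz": 0,"wx": 0,"wy": 0,"wz": 0,"claw": 0},{"dx": 0,"dy": 0.04,"dz": -0.03,"wx": 0,"wy": 0,"wz": -0.05,"claw": 0},{"dx": -0.03,"dy": 0.06,"dz": -0.09,"wx": 0,"wy": 0,"wz": -0.23,"claw": 0},{"dx": -0.08,"dy": 0.06,"dz": -0.12,"wx": 0,"wy": 0,"wz": -0.41,"claw": 0},{"dx": -0.13,"dy": 0.04,"dz": -0.13,"wx": 0,"wy": 0,"wz": -0.59,"claw": 0},{"dx": -0.15,"dy": 0.0,"dz": -0.13,"wx": 0,"wy": 0,"wz": -0.77,"claw": 0},{"dx": -0.15,"dy": -0.04,"dz": -0.13,"wx": 0,"wy": 0,"wz": -0.95,"claw": 0},{"dx": -0.15,"dy": -0.06,"dz": -0.13,"wx": 0,"wy": 0,"wz": -1.13,"claw": 0}]'

```text
t: 41.9
position: [0.623, -0.0666, 0.1243]
orientation: [-0.0, 0.981, -0.195, 0.0]
contact_force: [0.5, -0.6, -0.1]
finger_gap: 1.004
```

Run:
```python
from h import *
look(0,0)
go(.635,-.11,-.0055,YAW)
```

```text
tray T 0.6 [0.5956 0.2666 0.0337] 0.175 to go: ex -0.0015 ey -0.0029 yaw 0.014
tray S 0.61 [0.5954 0.2497 0.0021] 0.286 to go: ex -0.0005 ey 0.0140 yaw 0.045
stone T 0.73 [ 0.6289 -0.2265  0.0764] 0.241 to go: ex 0.0135 ey -0.0769 yaw -0.029
stone S 0.93 [ 0.6249 -0.2139  0.041 ] 0.068 to go: ex 0.0169 ey -0.0896 yaw 0.006
t 42.20 pos [ 0.6209 -0.0672  0.1246] phi -0.403 gap 1.002 F [-0.2  0.4 -1.4]
dx 0.0298 dy 0.0339 dz 0.1301 wz -0.450
```

Emit:
drive_tool --rows '[{"dx": 0.0138,"dy": 0.03,"dz": 0.0,"wx": 0,"wy": 0,"wz": -0.18,"claw": 100},{"dx": 0.0138,"dy": 0.03,"dz": 0.02,"wx": 0,"wy": 0,"wz": -0.36,"claw": 100},{"dx": 0.0138,"dy": 0.03,"dz": 0.05,"wx": 0,"wy": 0,"wz": -0.45,"claw": 100},{"dx": 0.0138,"dy": 0.03,"dz": 0.08,"wx": 0,"wy": 0,"wz": -0.45,"claw": 100},{"dx": 0.0138,"dy": 0.03,"dz": 0.108,"wx": 0,"wy": 0,"wz": -0.45,"claw": 100},{"dx": 0.0138,"dy": 0.03,"dz": 0.1155,"wx": 0,"wy": 0,"wz": -0.45,"claw": 100},{"dx": 0.0138,"dy": 0.03,"dz": 0.1185,"wx": 0,"wy": 0,"wz": -0.45,"claw": 100},{"dx": 0.0138,"dy": 0.03,"dz": 0.1185,"wx": 0,"wy": 0,"wz": -0.45,"claw": 100}]'

```text
t: 43.2
position: [0.6232, -0.1002, 0.0071]
orientation: [0.0, 1.0, 0.025, 0.001]
contact_force: [0.7, 0.2, 0.5]
finger_gap: 0.61
```

Run:
```python
from h import *
go(.622,-.10,.005,YAW)
look(0,0,'stone')
p=readout.get_obs()['position'][:2]; print(p@EX,p@EY,'final tcp ey',CR@EY+.15+.011)
```

```text
t 43.20 pos [ 0.6232 -0.1002  0.0071] phi 0.049 gap 0.610 F [0.7 0.2 0.5]
dx -0.0012 dy -0.0003 dz 0.0021 wz 0.002
stone T 0.6 [ 0.629  -0.2366  0.0566] 0.431 to go: ex 0.0139 ey -0.0668 yaw -0.009
stone S 0.69 [ 0.625  -0.2151  0.0455] 0.392 to go: ex 0.0168 ey -0.0884 yaw 0.002
0.6176735598292842 -0.12948743265070597 final tcp ey -0.24687362999999996
```

Emit:
drive_tool --rows '[{"dx": 0,"dy": 0.01,"dz": 0.002,"wx": 0,"wy": 0,"wz": 0,"claw": 100},{"dx": 0,"dy": 0.02,"dz": 0.002,"wx": 0,"wy": 0,"wz": 0,"claw": 100},{"dx": 0,"dy": 0.03,"dz": 0.002,"wx": 0,"wy": 0,"wz": 0,"claw": 100},{"dx": 0,"dy": 0.04,"dz": 0.002,"wx": 0,"wy": 0,"wz": 0,"claw": 100},{"dx": 0,"dy": 0.052,"dz": 0.002,"wx": 0,"wy": 0,"wz": 0,"claw": 100},{"dx": 0,"dy": 0.064,"dz": 0.002,"wx": 0,"wy": 0,"wz": 0,"claw": 100},{"dx": 0,"dy": 0.076,"dz": 0.002,"wx": 0,"wy": 0,"wz": 0,"claw": 100},{"dx": 0,"dy": 0.086,"dz": 0.002,"wx": 0,"wy": 0,"wz": 0,"claw": 100}]'

```text
t: 44.4
position: [0.6268, -0.1853, 0.004]
orientation: [-0.001, 1.0, 0.025, -0.0]
contact_force: [-0.1, 9.0, 3.3]
finger_gap: 0.606
```

Emit:
drive_tool --rows '[{"dx": 0,"dy": 0.005,"dz": 0,"wx": 0,"wy": 0,"wz": 0,"claw": 100},{"dx": 0,"dy": 0.01,"dz": 0,"wx": 0,"wy": 0,"wz": 0,"claw": 100},{"dx": 0,"dy": 0.015,"dz": 0,"wx": 0,"wy": 0,"wz": 0,"claw": 100},{"dx": 0,"dy": 0.02,"dz": 0,"wx": 0,"wy": 0,"wz": 0,"claw": 100},{"dx": 0,"dy": 0.02,"dz": 0,"wx": 0,"wy": 0,"wz": 0,"claw": 100}]'

```text
t: 45.02
position: [0.6279, -0.2056, 0.004]
orientation: [-0.001, 1.0, 0.025, -0.0]
contact_force: [-0.2, 5.1, 1.3]
finger_gap: 0.608
```

Emit:
drive_tool --rows '[{"dx": 0,"dy": 0.0015,"dz": 0,"wx": 0,"wy": 0,"wz": 0,"claw": 100},{"dx": 0,"dy": 0.003,"dz": 0,"wx": 0,"wy": 0,"wz": 0,"claw": 100},{"dx": 0,"dy": 0.0045,"dz": 0,"wx": 0,"wy": 0,"wz": 0,"claw": 100}]'

```text
t: 45.4
position: [0.6281, -0.2093, 0.004]
orientation: [-0.001, 1.0, 0.025, -0.0]
contact_force: [-1.4, 8.1, 1.9]
finger_gap: 0.606
```

Run:
```python
from h import *
state(); look(0,0,'stone')
p=readout.get_obs()['position'][:2]; print(p@EX,p@EY,'final tcp ey',CR@EY+.15+.011)
```

```text
t 45.40 pos [ 0.6281 -0.2093  0.004 ] phi 0.050 gap 0.606 F [-1.4  8.1  1.9]
stone T 0.61 [ 0.5411 -0.4759  1.1403] 0.7 to go: ex 0.1130 ey 0.1681 yaw -1.093
0.6174813140153544 -0.23895471679868951 final tcp ey -0.24687362999999996
```

Emit:
drive_tool --rows '[{"dx": 0,"dy": 0.0015,"dz": 0,"wx": 0,"wy": 0,"wz": 0,"claw": 100},{"dx": 0,"dy": 0.003,"dz": 0,"wx": 0,"wy": 0,"wz": 0,"claw": 100},{"dx": 0,"dy": 0.0045,"dz": 0,"wx": 0,"wy": 0,"wz": 0,"claw": 100}]'

```text
t: 45.98
position: [0.6283, -0.2138, 0.004]
orientation: [-0.001, 1.0, 0.025, -0.0]
contact_force: [-0.6, 7.2, 3.1]
finger_gap: 0.607
```

Emit:
drive_tool --rows '[{"dx": 0,"dy": 0.001,"dz": 0,"wx": 0,"wy": 0,"wz": 0,"claw": 100},{"dx": 0,"dy": 0.002,"dz": 0,"wx": 0,"wy": 0,"wz": 0,"claw": 100}]'

```text
t: 46.22
position: [0.6284, -0.2158, 0.004]
orientation: [-0.001, 1.0, 0.025, -0.0]
contact_force: [-1.7, 7.4, 1.7]
finger_gap: 0.61
```

Emit:
drive_tool --rows '[{"dx": 0,"dy": 0.001,"dz": 0,"wx": 0,"wy": 0,"wz": 0,"claw": 100},{"dx": 0,"dy": 0.002,"dz": 0,"wx": 0,"wy": 0,"wz": 0,"claw": 100}]'

```text
t: 46.48
position: [0.6285, -0.2171, 0.004]
orientation: [-0.002, 1.0, 0.025, -0.0]
contact_force: [-0.4, 12.4, 4.2]
finger_gap: 0.607
```

Contact at the predicted place on the right return. Now the final push against the back rail.

Emit:
drive_tool --rows '[{"dx": 0,"dy": -0.01,"dz": 0,"wx": 0,"wy": 0,"wz": 0,"claw": 100},{"dx": -0.01,"dy": -0.03,"dz": -0.04,"wx": 0,"wy": 0,"wz": 0.14,"claw": 100},{"dx": -0.05,"dy": -0.03,"dz": -0.09,"wx": 0,"wy": 0,"wz": 0.32,"claw": 50},{"dx": -0.083,"dy": 0.0,"dz": -0.11,"wx": 0,"wy": 0,"wz": 0.5,"claw": 0},{"dx": -0.083,"dy": 0.05,"dz": -0.11,"wx": 0,"wy": 0,"wz": 0.68,"claw": 0},{"dx": -0.083,"dy": 0.086,"dz": -0.11,"wx": 0,"wy": 0,"wz": 0.86,"claw": 0},{"dx": -0.083,"dy": 0.086,"dz": -0.11,"wx": 0,"wy": 0,"wz": 1.04,"claw": 0},{"dx": -0.083,"dy": 0.086,"dz": -0.11,"wx": 0,"wy": 0,"wz": 1.22,"claw": 0}]'

```text
t: 47.48
position: [0.5498, -0.3098, 0.1139]
orientation: [0.0, 0.832, -0.555, 0.0]
contact_force: [-0.2, 0.4, 0.1]
finger_gap: 1.003
```

Run:
```python
from h import *
look(0,0)
go(.548,-.307,-.0045,-np.pi/2+YAW)
```

```text
tray T 0.82 [0.596  0.2664 0.0436] 0.155 to go: ex -0.0019 ey -0.0027 yaw 0.004
tray S 0.96 [0.5952 0.2469 0.001 ] 0.317 to go: ex -0.0001 ey 0.0168 yaw 0.046
stone T 0.84 [ 0.6343 -0.2975  0.0754] 0.277 to go: ex 0.0115 ey -0.0057 yaw -0.028
stone S 0.95 [ 0.6303 -0.3001  0.0305] 0.066 to go: ex 0.0156 ey -0.0033 yaw 0.017
t 47.77 pos [ 0.5502 -0.3089  0.1141] phi -1.167 gap 1.003 F [0.1 1.3 0.2]
dx -0.0026 dy 0.0012 dz 0.1186 wz 0.356
```

Emit:
drive_tool --rows '[{"dx": 0,"dy": 0.003,"dz": 0.01,"wx": 0,"wy": 0,"wz": 0.18,"claw": 0},{"dx": 0,"dy": 0.003,"dz": 0.04,"wx": 0,"wy": 0,"wz": 0.356,"claw": 0},{"dx": 0,"dy": 0.003,"dz": 0.07,"wx": 0,"wy": 0,"wz": 0.356,"claw": 0},{"dx": 0,"dy": 0.003,"dz": 0.1,"wx": 0,"wy": 0,"wz": 0.356,"claw": 0},{"dx": 0,"dy": 0.003,"dz": 0.114,"wx": 0,"wy": 0,"wz": 0.356,"claw": 0},{"dx": 0,"dy": 0.003,"dz": 0.1186,"wx": 0,"wy": 0,"wz": 0.356,"claw": 0},{"dx": 0,"dy": 0.003,"dz": 0.1186,"wx": 0,"wy": 0,"wz": 0.356,"claw": 0}]'

```text
t: 48.65
position: [0.5477, -0.3103, -0.0039]
orientation: [-0.0, 0.723, -0.691, 0.001]
contact_force: [0.6, 0.7, 0.2]
finger_gap: 1.001
```

Emit:
drive_tool --rows '[{"dx": 0,"dy": -0.008,"dz": 0,"wx": 0,"wy": 0,"wz": 0,"claw": 0},{"dx": 0,"dy": -0.014,"dz": 0,"wx": 0,"wy": 0,"wz": 0,"claw": 0},{"dx": 0,"dy": -0.02,"dz": 0,"wx": 0,"wy": 0,"wz": 0,"claw": 0},{"dx": 0,"dy": -0.025,"dz": 0,"wx": 0,"wy": 0,"wz": 0,"claw": 0},{"dx": 0,"dy": -0.03,"dz": 0,"wx": 0,"wy": 0,"wz": 0,"claw": 0},{"dx": 0,"dy": -0.033,"dz": 0,"wx": 0,"wy": 0,"wz": 0,"claw": 0}]'

```text
t: 49.4
position: [0.5789, -0.3085, -0.0045]
orientation: [0.001, 0.723, -0.691, -0.002]
contact_force: [-10.6, 1.0, 5.9]
finger_gap: 1.003
```

Run:
```python
from h import *
p=state()['position'][:2]; print(p@EX,p@EY,'final .570')
```

```text
t 49.40 pos [ 0.5789 -0.3085 -0.0045] phi -1.526 gap 1.003 F [-10.6   1.    5.9]
0.563656002667978 -0.3355367102751195 final .570
```

Emit:
drive_tool --rows '[{"dx": 0,"dy": -0.0015,"dz": 0,"wx": 0,"wy": 0,"wz": 0,"claw": 0},{"dx": 0,"dy": -0.003,"dz": 0,"wx": 0,"wy": 0,"wz": 0,"claw": 0},{"dx": 0,"dy": -0.0045,"dz": 0,"wx": 0,"wy": 0,"wz": 0,"claw": 0}]'

```text
t: 49.78
position: [0.5831, -0.3083, -0.0045]
orientation: [0.001, 0.723, -0.691, -0.002]
contact_force: [-10.5, -0.4, 6.8]
finger_gap: 1.004
```

Emit:
drive_tool --rows '[{"dx": 0,"dy": -0.001,"dz": 0,"wx": 0,"wy": 0,"wz": 0,"claw": 0},{"dx": 0,"dy": -0.002,"dz": 0,"wx": 0,"wy": 0,"wz": 0,"claw": 0}]'

```text
t: 50.02
position: [0.5851, -0.3082, -0.0045]
orientation: [0.001, 0.723, -0.691, -0.002]
contact_force: [-13.3, 0.1, 6.4]
finger_gap: 1.0
```

Emit:
drive_tool --rows '[{"dx": 0,"dy": -0.001,"dz": 0,"wx": 0,"wy": 0,"wz": 0,"claw": 0},{"dx": 0,"dy": -0.001,"dz": 0,"wx": 0,"wy": 0,"wz": 0,"claw": 0}]'

```text
t: 50.28
position: [0.585, -0.3082, -0.0045]
orientation: [0.002, 0.723, -0.691, -0.003]
contact_force: [-16.5, 0.4, 8.0]
finger_gap: 0.997
```

Emit:
drive_tool --rows '[{"dx": 0,"dy": 0.006,"dz": 0,"wx": 0,"wy": 0,"wz": 0,"claw": 0},{"dx": 0,"dy": 0.035,"dz": 0,"wx": 0,"wy": 0,"wz": 0,"claw": 0},{"dx": -0.02,"dy": 0.07,"dz": -0.05,"wx": 0,"wy": 0,"wz": -0.1,"claw": 0},{"dx": -0.08,"dy": 0.1,"dz": -0.11,"wx": 0,"wy": 0,"wz": -0.28,"claw": 50},{"dx": -0.14,"dy": 0.12,"dz": -0.14,"wx": 0,"wy": 0,"wz": -0.46,"claw": 100},{"dx": -0.2,"dy": 0.14,"dz": -0.14,"wx": 0,"wy": 0,"wz": -0.64,"claw": 100},{"dx": -0.24,"dy": 0.14,"dz": -0.14,"wx": 0,"wy": 0,"wz": -0.82,"claw": 100},{"dx": -0.26,"dy": 0.14,"dz": -0.14,"wx": 0,"wy": 0,"wz": -1.0,"claw": 100}]'

```text
t: 51.28
position: [0.4355, -0.0523, 0.1362]
orientation: [-0.0, 0.967, -0.256, 0.001]
contact_force: [0.5, 0.4, -1.0]
finger_gap: 0.61
```

Run:
```python
from h import *
T,Sd=look(0,0)
go(.634,-.17,.004,YAW)
cv2.imwrite('pics/a13.png',np.hstack([cv2.resize(T['img'][155:235,345:425],(400,400),interpolation=2),cv2.resize(T['img'][155:235,165:245],(400,400),interpolation=2)])[:,:,::-1])
```

```text
tray T 0.77 [0.5965 0.2672 0.0187] 0.171 to go: ex -0.0024 ey -0.0034 yaw 0.029
tray S 0.56 [0.5938 0.25   0.0116] 0.29 to go: ex 0.0011 ey 0.0136 yaw 0.036
stone T 0.73 [0.5731 0.2602 0.0427] 0.508 to go: ex 0.0462 ey -0.5657 yaw 0.005
stone S 0.87 [ 0.6414 -0.299   0.0934] 0.124 to go: ex 0.0044 ey -0.0039 yaw -0.046
t 51.58 pos [ 0.4368 -0.0557  0.1354] phi -0.529 gap 0.605 F [-0.2 -0.6  0.5]
dx 0.2279 dy -0.0009 dz 0.1314 wz -0.576
```

View pics/a13.png

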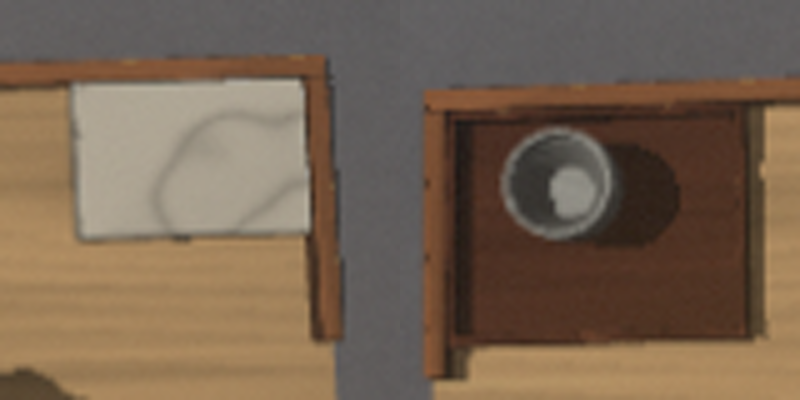

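The stone sits flush against both rails at (190,160) in the left half. The tray is flush in its corner with the stack upright in the right half. I'm handing in, with the tool hanging free.

```bash
python3 -c "
from h import *
state(); print(workorder.job_done())"
```

```text
t 51.58 pos [ 0.4368 -0.0557  0.1354] phi -0.529 gap 0.605 F [-0.2 -0.6  0.5]
the job is handed in; nothing more can be done
None
```

The job is done and handed in at about 52 s of the 210 s allowed. No verdict was reported.

- **Cups:** I found two loose cups, and both are nested in the base cup as one upright stack of three.
- **Tray:** I slid it with the stack standing in it, first towards the back rail, then left. Each push ended when the force rose and the tray stopped against the rail.
- **Stone:** I slid it into the far right corner the same way. It stopped within a millimetre of the predicted position at both rails.

**Last checks:** the final top picture shows the tray and stone flush with both rails and the stack upright. The arm was hanging free when I handed in.

**Disagreements and limits:**
- **Tray fits:** the top fit put the tray 2–3 mm past its target. The side fit, where the left return hides part of it, put it about 14 mm short to the left. I trusted the contact stops and the picture.
- **Stone fits:** the last top fit picked up the tray instead of the stone. The side fit was about 4 mm off in each direction.
- **Force:** the last leftward push on the tray reached about 47 N, through the fingertips.
- **No second nudge:** I did not push the stone rightwards again after its final push to the back rail.

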